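Roll keyed shafts key-up and rack them

TASK

Get the keyed shafts ready for fitting: pull the keeper bar up out of its sprung catches on the shaft rack and lay it flat and lengthwise on the middle of the cardboard pad, and roll the shafts on the rubber mat until every one of them lies there, let go, with its brass key straight up, all of them together. Then lift each shaft into a slot of its own in the rack, its collars centred on the two rails and the key still straight up. Do not disturb the jar, the tin and the wrench.

Things in the scene. Friction and masses are not known exactly. Their poses are not given: they have to be found in the camera images.
- shaft_a: round steel shaft 116 mm long, 0.35 kg: end collars 30 mm across, 18 mm wide (it lies and rolls on them), 20 mm across over the 80 mm between. Brass key, 22 by 6 mm, 3.5 mm proud of the thin part, 16 to 38 mm from mid length towards +x; the middle is free to grip. Origin on the axis at mid length; x along the axis, z from the axis out through the key. May be absent
- shaft_b: another keyed steel shaft exactly like shaft_a, with the same axes; one full turn takes 94 mm of rolling on the collars, and it stops within a few mm when pushed slowly and let go. May be absent
- shaft_c: another keyed steel shaft exactly like shaft_a, with the same axes; one full turn takes 94 mm of rolling on the collars, and it stops within a few mm when pushed slowly and let go. May be absent
- shaft_d: another keyed steel shaft exactly like shaft_a, with the same axes; one full turn takes 94 mm of rolling on the collars, and it stops within a few mm when pushed slowly and let go. May be absent
- mat: black rubber rolling mat fixed to the bench, 310 mm in x, 350 mm in y, 4 mm thick, with a lip 6 mm wide and 5 mm high all round (top 9 mm above the bench); origin under its centre, at bench height. The shafts start on it, roughly along its x, keys some way other than up, and roll along its y
- rack: rack fixed to the bench: base 140 mm in x, y = -195 to 160 mm, 10 mm thick; two rails of V seats, 10 mm thick, at x = -49 and +49 mm carry the collars of up to four shafts lying along x, 52 mm apart in y; V tops 40 mm high. Posts at y = +-133 mm (ledge 64 mm high, cheeks to 76 mm, outer walls at y = +-154 mm to 88 mm) hold the keeper bar's ends under sprung catch noses. Origin under its centre
- slot0 (a point): centre point of one V slot of the rack: where a seated shaft's origin lies (41 mm above the bench), at y = -78 mm in the rack's frame
- slot1 (a point): centre point of one V slot of the rack: where a seated shaft's origin lies (41 mm above the bench), at y = -26 mm in the rack's frame
- slot2 (a point): centre point of one V slot of the rack: where a seated shaft's origin lies (41 mm above the bench), at y = 26 mm in the rack's frame
- slot3 (a point): centre point of one V slot of the rack: where a seated shaft's origin lies (41 mm above the bench), at y = 78 mm in the rack's frame
- keeper: dark steel bar 20 mm in x, 278 mm in y, 10 mm thick, 0.25 kg, with a wooden grip block on its middle, 18 mm in x, 40 mm in y, from 10 to 32 mm above the underside. Origin at the centre of the underside. Starts clipped across the rack's posts over all slots, underside 64 mm above the bench; a straight pull up of 10 to 20 N frees it within 12 mm
- pad: flat cardboard pad fixed to the bench, 70 mm in x, 300 mm in y, 4 mm thick; origin under its centre. The keeper bar goes on it, along its y.
- jar: bystander: glass jar of 60 mm diameter, 75 mm high; origin under its centre
- tin: bystander: paint tin of 90 mm diameter, 95 mm high; origin under its centre
- wrench: bystander: steel wrench 180 mm long lying on the bench; origin under its middle
Not all that is in view belongs to the job. What is shaped like the shaft_b but red is not meant.

How it is judged:
By the outcome, as a careful person would: the job done as asked, in the order asked, and still so for the second after the job is handed in, with the robot touching nothing.
Of shaft_a, shaft_b, shaft_c, shaft_d only 3 to 4 are there at a start; the rules pass over those that are not, and their reading is None.
At some moment in a run one of shaft_a, shaft_b, shaft_c, shaft_d may be knocked a few centimetres aside while the robot is not near it.
Once in a run the grip may slacken for a moment while it holds something.
It also fails if it takes over 210 s, if anything falls off the work surface, if the arm or the gripper's body presses on something with over 40 N, if the wrist force passes 120 N, or if a joint passes its speed limit or range.

ROBOT

A 6-joint arm with a two-finger parallel gripper is mounted at the origin on the work surface. World frame = base frame: x ahead of the robot, y to its left, z up, the work surface at z = 0. Lengths are in m, angles in rad, forces in N, time in s.
With the tool pointing down it reaches from about 0.3 to 0.775 m from the base axis. Payload 14.6 kg.
Tool frame: the origin (TCP) lies on the centre line of the jaws, within the pads' length; the fingertips stand 19 mm ahead of it and the grasp point (between the pads) is the TCP; z points along the fingers, y is the line along which they close (so a half turn about z gives the same grasp; the last joint's range is limited). The gripper opens to 94 mm and grips with 3 to 60 N. Pads are 16 mm wide; open, the fingers measure 119 mm over their backs; the gripper's body (75 mm by 177 mm) begins 78 mm behind the grasp point.
Start: joints at [1.108, 0.3, 1.521, -0, 1.321, -0.067], TCP at [0.212, 0.507, 0.224] pointing down, gripper open.
Joint ranges: [-3.03, 3.03], [-0.79, 2.21], [0.23, 2.52], [-1.04, 4.18], [0, 3.07], [-2.55, 2.55]. Speed limits (rad/s): [2.22, 2.22, 2.57, 3.14, 3.14, 3.14].

INTERFACE

Orientations are given as [roll, pitch, yaw] about the fixed x, y, z axes, in that order (R = Rz(yaw) Ry(pitch) Rx(roll)).
In Python, from station import get_obs, camera, workorder gives the robot as it stands.
- The arm moves only by the tool play_rows, never from a script. Its argument "motion" is a list that holds one entry, the list of rows, each a list of 7 numbers: the shift along the tool's x, y, z as a fraction of full scale, then the turn, a rotation vector about the tool's x, y, z as a fraction of full scale, then the opening, from -1 (shut) to 1 (fully open). In form: [[[x, y, z, ax, ay, az, grip], ...]]. A call has 1 to 10 rows; each row is the pose to reach, as a shift and turn from the pose commanded when the call began, along the tool's axes at that moment, turning the shorter way round; what a row does not reach only later rows make up. Full scale, the value 1, is 0.25 m for a shift and 2 pi rad for a turn. A row lasts 1/10 s, in which the tool goes at most 50 mm and 8.59 degrees, less where a joint would pass 70% of its speed; a pose out of reach is approached as far as the arm can. A call with a number of a shift or a turn outside -1 to 1 is refused whole. A call with a gripper value outside its range is refused whole. The fingers move at their own pace and stop on an object; "grip_force" is the grip in N (left out, the last holds). Time passes only in rows, so rows that repeat a pose let the fingers close. It gives the time, the measured TCP pose, the force, the opening and the grip force at its end, in the units of the state.
- get_obs(): the state, without advancing time (a new reading comes with each control period).
- camera(name): name is "side" or "top"; returns a dict with "frame" (420x560x3 uint8, red, green, blue), "z_map" (420x560 float32, m along the optical axis (not along the pixel's ray), 0 where there is no reading), "camera_matrix" (3x3 intrinsics, pixels), "T" (4x4, takes a point from camera to world coordinates). Camera axes: x right, y up, looking along -z (the intrinsics and any distortion apply to the point x, -y, -z); pixel columns grow to the right and rows downward; lengths in m; the calibration is good to about 2 mm. A picture is of the moment at which its call begins.
- workorder.hand_in(): hands the job in; it is judged then, once.
The state is a dict: "time_s": time; "qpos": joint angles; "joint_vel": joint speeds; "tau": joint torques, N m; "ee_pos": TCP position; "eef_rot": TCP orientation; "force": force on the tool from outside, world axes, zero at the start; "moment": the same for the moment, N m; "grip_width": finger opening in m; "grip_force": force on a finger pad.
Only numpy, scipy, OpenCV 4.12 (cv2) and the standard library are available. Lean on these libraries where they do the work, as an engineer would, in place of code of your own. Each camera call takes 0.05 s, during which the arm holds its last target. There are 200 camera calls.

## Working session

There is one attempt and no reset: what is moved stays moved. The work goes in short steps, Python scripts to look and compute and a tool call to move; the robot and the scene stay as the last step left them, time stands still between calls to the robot, and variables do not carry over. Pictures are saved under pics/ and viewed, at most 14 in all, crops included, and the job is handed in when it is done.

Besides the shell and the picture viewer there is one more tool, called after "Request:" by a JSON object that holds its "api" and its "payload", one argument or row to a line. play_rows: Moves the arm, as the interface text tells. Its arguments: {"type":"object","properties":{"motion":{"type":"array"},"grip_force":{"type":"number"}},"required":["motion"]}

```bash
mkdir -p pics; ls
cat > h.py <<'E'
import numpy as np, cv2
from station import get_obs, camera, workorder
def shot(n):
    c=camera(n); return c
def save(c,f,crop=None,scale=1):
    im=c["frame"][:,:,::-1]
    if crop: u0,v0,u1,v1=crop; im=im[v0:v1,u0:u1]
    if scale!=1: im=cv2.resize(im,None,fx=scale,fy=scale,interpolation=cv2.INTER_CUBIC)
    cv2.imwrite("pics/"+f,im)
def cloud(c):
    K=c["camera_matrix"];T=c["T"];z=c["z_map"]
    v,u=np.mgrid[:z.shape[0],:z.shape[1]]
    x=(u-K[0,2])/K[0,0]*z; y=(v-K[1,2])/K[1,1]*z
    P=np.stack([x,-y,-z],-1)@T[:3,:3].T+T[:3,3]; P[z==0]=np.nan
    return P
def onplane(c,uv,h):
    K=c["camera_matrix"];T=c["T"];uv=np.atleast_2d(uv).astype(float)
    d=np.stack([(uv[:,0]-K[0,2])/K[0,0],-(uv[:,1]-K[1,2])/K[1,1],-np.ones(len(uv))],-1)@T[:3,:3].T
    o=T[:3,3]; return o+d*((h-o[2])/d[:,2])[:,None]
E
python3 - <<'E'
from h import *
o=get_obs(); print(o)
for n in("top","side"):
    c=shot(n); save(c,n+"0.png"); print(n,c["camera_matrix"].round(1).tolist(),c["T"].round(3).tolist(),[k for k in c])
E
```

```text
pics
{'time_s': 0.0, 'qpos': array([ 1.10840264e+00,  3.00482499e-01,  1.52156458e+00, -4.99072124e-05,
        1.32072879e+00, -6.66047610e-02]), 'joint_vel': array([ 0.00071692,  0.00016904, -0.00071441, -0.00066035,  0.00174929,
       -0.00080882]), 'tau': array([-3.58776102e-03, -5.31799579e+01, -3.52743924e+01,  7.07046990e-02,
        2.43104144e-02, -7.24425627e-05]), 'ee_pos': array([0.21195286, 0.50725656, 0.22388706]), 'eef_rot': array([-3.14040885e+00, -3.05159768e-05,  2.74581609e+00]), 'force': array([0.17852434, 0.67009658, 0.05361245]), 'moment': array([ 0.02599851, -0.00750237,  0.00165058]), 'grip_force': 0.0, 'grip_width': 0.09375446210879453}
top [[412.9, 0.0, 285.5], [0.0, 412.9, 208.7], [0.0, 0.0, 1.0]] [[0.02, 0.99, -0.137, 0.338], [-1.0, 0.018, -0.016, -0.085], [-0.013, 0.137, 0.99, 1.272], [0.0, 0.0, 0.0, 1.0]] ['frame', 'z_map', 'camera_matrix', 'T']
side [[499.1, 0.0, 279.3], [0.0, 499.1, 213.5], [0.0, 0.0, 1.0]] [[0.956, 0.172, -0.237, 0.218], [-0.293, 0.57, -0.767, -0.997], [0.003, 0.803, 0.596, 0.779], [0.0, 0.0, 0.0, 1.0]] ['frame', 'z_map', 'camera_matrix', 'T']
```

View pics/top0.png

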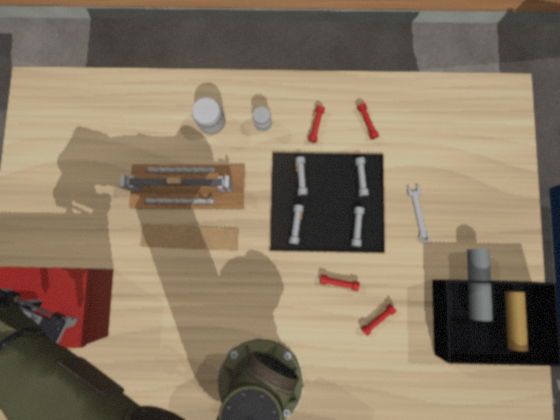

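View pics/side0.png

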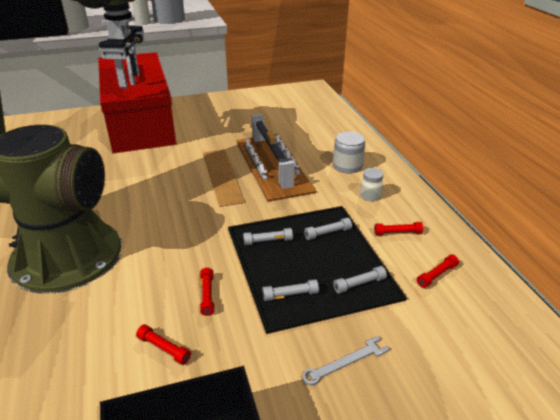

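Two views. Candidates for the shafts: the grey ones on the mat in top view at (301,175), (362,177), (296,224) and (358,226). The red look-alikes at (316,124), (368,121), (340,283) and (379,320) are not meant. The keeper is at (174,182) on the rack, the pad at (190,236), the jar and tin at (208,113) and (261,117), and the wrench at (418,213).

```bash
cat >> h.py <<'E'
def shafts(c,P,zlo=0.012,zhi=0.040,box=None):
    """grey shafts on the mat from a depth cloud: list of (x,y,yaw,len,n)"""
    m=(P[...,2]>zlo)&(P[...,2]<zhi)
    x0,x1,y0,y1=box; m&=(P[...,0]>x0)&(P[...,0]<x1)&(P[...,1]>y0)&(P[...,1]<y1)
    n,l,s,_=cv2.connectedComponentsWithStats(m.astype(np.uint8)); out=[]
    for i in range(1,n):
        if s[i,4]<60: continue
        vu=np.argwhere(l==i); q=P[l==i]
        mu=q[:,:2].mean(0); w,v=np.linalg.eigh(np.cov(q[:,:2].T)); a=v[:,1]*np.sign(v[0,1])
        t=(q[:,:2]-mu)@a; lo,hi=t.min(),t.max()
        out.append((mu,np.degrees(np.arctan2(a[1],a[0])),mu+a*(lo+hi)/2,hi-lo,len(q),vu.mean(0)[::-1]))
    return out
def brass(c):
    h=cv2.cvtColor(c["frame"],cv2.COLOR_RGB2HSV)
    return (h[...,0]>8)&(h[...,0]<32)&(h[...,1]>90)&(h[...,2]>60)
E
python3 - <<'E'
from h import *
np.set_printoptions(precision=4,suppress=True)
t=shot("top");s=shot("side")
a=cv2.resize(t["frame"][140:265,260:400],None,fx=3.5,fy=3.5,interpolation=cv2.INTER_CUBIC)
b=cv2.resize(s["frame"][200:330,220:410],None,fx=3,fy=3,interpolation=cv2.INTER_CUBIC)
r=cv2.resize(t["frame"][150:260,110:260],None,fx=2,fy=2)
W=800;canvas=np.zeros((600,800,3),np.uint8)
a=cv2.resize(t["frame"][145:255,265:390],(400,352),interpolation=cv2.INTER_CUBIC)
b=cv2.resize(s["frame"][205:315,230:400],(400,259),interpolation=cv2.INTER_CUBIC)
r=cv2.resize(t["frame"][155:255,115:250],(324,240),interpolation=cv2.INTER_CUBIC)
canvas[:352,:400]=a;canvas[:259,400:]=b;canvas[355:595,:324]=r
cv2.imwrite("pics/crop1.png",canvas[:,:,::-1])
P=cloud(t);Q=cloud(s)
# mat
dark=(t["frame"].max(-1)<45).astype(np.uint8)
dark[:140]=0;dark[260:]=0;dark[:,:262]=0;dark[:,395:]=0
cs,_=cv2.findContours(cv2.morphologyEx(dark,cv2.MORPH_CLOSE,np.ones((15,15))),0,2)
k=max(cs,key=cv2.contourArea);bx=cv2.boxPoints(cv2.minAreaRect(k));w=onplane(t,bx,0.009)[:,:2];print("mat",bx.tolist(),w,w.mean(0),np.linalg.norm(np.diff(w,axis=0),axis=1))
B=(w[:,0].min()+.01,w[:,0].max()-.01,w[:,1].min()+.01,w[:,1].max()-.01)
for n,c,X in(("top",t,P),("side",s,Q)):
    for e in shafts(c,X,box=B): print(n,*e)
    m=brass(c)&(X[...,2]<.05)&(X[...,0]>B[0])&(X[...,0]<B[1])&(X[...,1]>B[2])&(X[...,1]<B[3])
    nn,l,st,ce=cv2.connectedComponentsWithStats(m.astype(np.uint8))
    for i in range(1,nn): print(" brass",st[i,4],ce[i],X[l==i].mean(0))
# depth noise
print("bench z",np.nanmedian(P[280:290,200:260,2]),np.nanstd(P[280:290,200:260,2]))
# brown areas
h=cv2.cvtColor(t["frame"],cv2.COLOR_RGB2HSV)
print("hsv wood,rackbase,pad,block",h[285,210],h[203,225],h[170,140],h[237,190],h[181,174])
for nm,zl,zh in(("z>80 block",.086,.105),("z 60-86 bar",.060,.086)):
    m=(P[...,2]>zl)&(P[...,2]<zh); m[:150]=0;m[225:]=0;m[:,:110]=0;m[:,250:]=0
    q=P[m]; print(nm,m.sum(),q.mean(0),q.min(0),q.max(0))
E
```

```text
mat [[271.9847717285156, 249.109375], [273.2922668457031, 153.66152954101562], [383.2990417480469, 155.16845703125], [381.9915466308594, 250.61630249023438]] [[ 0.3876 -0.0267]
 [ 0.6868 -0.0234]
 [ 0.6878 -0.3685]
 [ 0.3897 -0.3609]] [ 0.538  -0.1949] [0.2992 0.3451 0.2982]
top [ 0.6153 -0.1104] 5.835527321028143 [ 0.6153 -0.1104] 0.11594839910400805 290 [300.7483 175.1897]
top [ 0.6159 -0.2962] 6.038566553003515 [ 0.6164 -0.2961] 0.11669879936919839 295 [361.2881 176.    ]
top [ 0.4654 -0.0979] -7.3298933295017585 [ 0.4652 -0.0979] 0.11626804463951426 300 [295.85   223.5733]
top [ 0.4616 -0.283 ] -4.993800885639259 [ 0.462  -0.2831] 0.1165956519714931 303 [357.165 226.   ]
 brass 12 [295.5833 167.6667] [ 0.6428 -0.0943  0.0095]
 brass 14 [301.3571 215.9286] [ 0.4907 -0.1146  0.0125]
side [ 0.615  -0.1165] 4.5327121138328 [ 0.6181 -0.1163] 0.11945900864912329 432 [328.0231 228.0278]
side [ 0.466  -0.1036] -7.103408526962669 [ 0.4657 -0.1036] 0.11642194912854832 454 [267.9868 235.9581]
side [ 0.6158 -0.3024] 5.476310262449642 [ 0.6181 -0.3022] 0.11821391652081281 569 [360.0984 278.8629]
side [ 0.4613 -0.2894] -4.970037673144824 [ 0.4621 -0.2895] 0.11621386237929715 615 [290.161  289.7089]
 brass 30 [279.2    236.3333] [ 0.4918 -0.1106  0.0226]
 brass 33 [278.9394 297.2121] [ 0.4363 -0.29    0.0103]
bench z -0.0003851342304723726 0.0023950256249844083
hsv wood,rackbase,pad,block [ 17  81 142] [ 15 122 150] [ 14 126 107] [ 17 105 117] [ 16 103 134]
z>80 block 169 [0.5797 0.2572 0.0917] [0.5626 0.1025 0.0861] [0.5987 0.4212 0.0989]
z 60-86 bar 777 [0.5782 0.2663 0.0733] [0.5603 0.1029 0.0603] [0.5984 0.4201 0.086 ]
```

View pics/crop1.png

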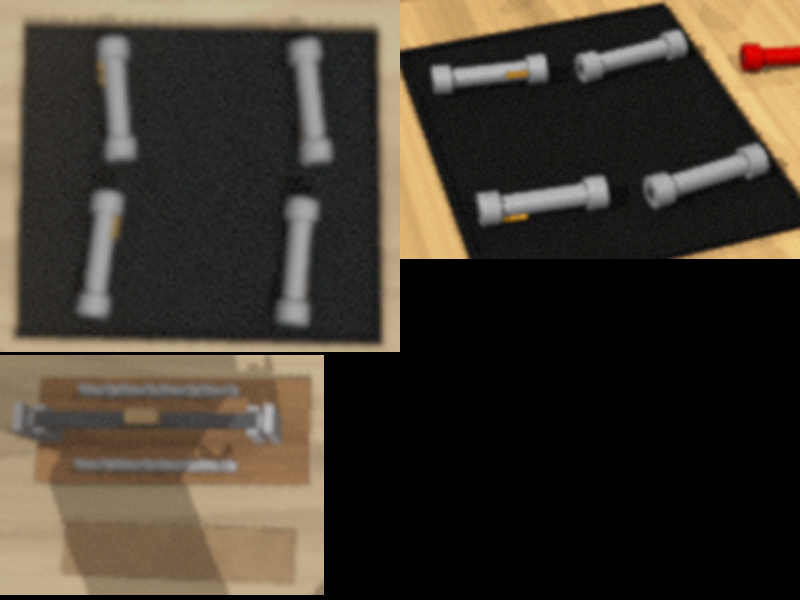

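The crop shows four grey shafts. The keys of the +x‑left (301,175) and −x‑left (296,224) shafts are visible on their +y and −y sides. The −x‑right key is low on the −y side, and the +x‑right key is hidden low. The keeper's block is at about (174,181).

Run:
```python
from h import *
np.set_printoptions(precision=4,suppress=True)
t=shot("top");s=shot("side");P=cloud(t);Q=cloud(s)
h=cv2.cvtColor(cv2.GaussianBlur(t["frame"],(3,3),0),cv2.COLOR_RGB2HSV)
def rect(m,z,nm):
    cs,_=cv2.findContours(cv2.morphologyEx(m.astype(np.uint8),cv2.MORPH_CLOSE,np.ones((5,5))),0,2)
    k=max(cs,key=cv2.contourArea);bx=cv2.boxPoints(cv2.minAreaRect(k));w=onplane(t,bx,z)[:,:2];d=np.diff(w,axis=0)
    print(nm,w.mean(0),np.linalg.norm(d,axis=1),np.degrees(np.arctan2(d[:,1],d[:,0])),bx.ravel())
V,U=np.mgrid[:420,:560]
print("pad sat profile v",h[215:260,190,1],"u",h[237,130:150,1],h[237,228:248,1])
rect((h[...,1]>97)&(V>219)&(V<256)&(U>125)&(U<255),.004,"pad")
rect((h[...,1]>100)&(V>155)&(V<214)&(U>115)&(U<255),.010,"rackbase")
for n,c,X in(("top",t,P),("side",s,Q)):
    R=(X[...,1]>.08)&(X[...,1]<.45)&(X[...,0]>.5)&(X[...,0]<.66)
    hs=cv2.cvtColor(c["frame"],cv2.COLOR_RGB2HSV)
    bl=R&(X[...,2]>.078)&(hs[...,1]>70)&(abs(X[...,1]-.26)<.06); q=X[bl]; print(n,"block",bl.sum(),q.mean(0),np.percentile(q,[3,97],axis=0),np.argwhere(bl).mean(0))
    bar=R&(X[...,2]>.06)&(X[...,2]<.105)&(abs(X[...,1]-.26)<.11);q=X[bar];v=np.linalg.eigh(np.cov(q[:,:2].T))[1][:,1];print(n,"bar",q.mean(0),np.degrees(np.arctan(-v[0]/v[1])))
    for sg in(-1,1):
        ra=R&(X[...,2]>.022)&(X[...,2]<.046)&(abs(X[...,0]-.579-sg*.049)<.02)&(abs(X[...,1]-.26)<.11);q=X[ra]
        if len(q)>20:
            f=np.polyfit(q[:,1],q[:,0],1);print(n,"rail",sg,len(q),np.polyval(f,.26),np.degrees(np.arctan(-f[0])),q[:,1].min(),q[:,1].max())
o=get_obs();print(o["ee_pos"],o["eef_rot"],o["time_s"])
```

```text
pad sat profile v [ 81  80  80  81  83  81  81  82  82  84  89  97 103 102 102 102 102 105
 102 102 102 103 103 102 103 106 106 105 105 105 102 102  99  93  86  82
  83  82  80  80  79  80  81  84  83] u [ 72  74  72  74  73  73  74  72  72  74  78  86  95  99 102 103 105 104
 103 102] [99 98 98 98 99 99 99 98 94 88 80 75 73 72 72 72 73 72 72 72]
pad [0.4214 0.2305] [0.0658 0.2909 0.0655] [  1.2371 -91.5637 179.4477] [141.7205 245.0102 142.7113 223.7075 236.2763 228.0593 235.2855 249.3621]
rackbase [0.5788 0.2452] [0.3563 0.1394 0.351 ] [ -89.0168 -178.0203   91.0646] [130. 164. 243. 164. 243. 208. 130. 208.]
top block 103 [0.5792 0.2603 0.0943] [[0.5704 0.2423 0.0848]
 [0.5883 0.2801 0.0991]] [180.068  173.9903]
top bar [0.5785 0.2613 0.0766] 0.29267104256646753
top rail -1 185 0.5304754726905253 0.48261341775784156 0.16020730962492186 0.36016474182635777
top rail 1 177 0.628326532890403 0.6178188173629808 0.16264115030616616 0.3608051540363309
side block 82 [0.5784 0.2549 0.09  ] [[0.5713 0.239  0.0792]
 [0.5884 0.2796 0.0966]] [137.1341 270.9268]
side bar [0.5781 0.2495 0.0762] 1.1860139226381095
side rail -1 143 0.5310607626060767 0.8552636725176216 0.156843767722311 0.36203542401758704
side rail 1 137 0.6290348445646412 0.6461572140825038 0.1618310884698405 0.36352027563899825
[0.212  0.5074 0.2243] [-3.1412 -0.      2.7458] 0.3
```

Request:
{"api": "play_rows", "payload": {
  "motion": [
    [[-0.867, -0.171, 0, 0, 0, 0.1854, 0.3], [-0.867, -0.171, 0, 0, 0, 0.1854, 0.3], [-0.867, -0.171, 0, 0, 0, 0.1854, 0.3], [-0.867, -0.171, 0, 0, 0, 0.1854, 0.3], [-0.867, -0.171, 0, 0, 0, 0.1854, 0.3], [-0.867, -0.171, 0, 0, 0, 0.1854, 0.3], [-0.867, -0.171, 0, 0, 0, 0.1854, 0.3], [-0.867, -0.171, 0, 0, 0, 0.1854, 0.3], [-0.867, -0.171, 0, 0, 0, 0.1854, 0.3], [-0.867, -0.171, 0, 0, 0, 0.1854, 0.3]]
  ]
}}

```text
time_s: 1.3
ee_pos: [0.3955, 0.3844, 0.2244]
eef_rot: [-3.142, 0.0, 1.584]
force: [0.2, 0.6, 0.1]
grip_width: 0.0608
grip_force: 0.0
```

```bash
cat >> h.py <<'E'
from scipy.spatial.transform import Rotation as Ro
def go(pos,yaw=None,tilt=0.):
    """fractions for play_rows from the present pose; tool straight down with yaw; tilt about tool x"""
    o=get_obs(); R=Ro.from_euler("xyz",o["eef_rot"])
    T=Ro.from_euler("xyz",[np.pi,0,o["eef_rot"][2] if yaw is None else yaw])*Ro.from_rotvec([tilt,0,0])
    d=R.inv().apply(np.array(pos)-o["ee_pos"])/.25; a=(R.inv()*T).as_rotvec()/(2*np.pi)
    print("at",o["ee_pos"].round(4),o["eef_rot"].round(4),"t",round(o["time_s"],2),"F",o["force"].round(1),"w",round(o["grip_width"],4),"\n go",pos,d.round(3).tolist(),a.round(4).tolist()); return d,a
def gv(mm): return round(2*mm/94-1,3)
E
python3 - <<'E'
from h import *
go([.579,.261,.14],np.pi/2+.01)
E
```

```text
at [0.3955 0.3844 0.2244] [-3.1415e+00  1.0000e-04  1.5845e+00] t 1.3 F [0.2 0.6 0.1] w 0.0608 
 go [0.579, 0.261, 0.14] [-0.504, 0.727, 0.338] [-0.0, 0.0, 0.0006]
```

Request:
{"api": "play_rows", "payload": {
  "motion": [
    [[-0.504, 0.727, 0, 0, 0, 0.0006, 0.1], [-0.504, 0.727, 0, 0, 0, 0.0006, 0.1], [-0.504, 0.727, 0, 0, 0, 0.0006, 0.1], [-0.504, 0.727, 0, 0, 0, 0.0006, 0.1], [-0.504, 0.727, 0.338, 0, 0, 0.0006, 0.1], [-0.504, 0.727, 0.338, 0, 0, 0.0006, 0.1], [-0.504, 0.727, 0.45, 0, 0, 0.0006, 0.1], [-0.504, 0.727, 0.514, 0, 0, 0.0006, 0.1], [-0.504, 0.727, 0.514, 0, 0, 0.0006, 0.1], [-0.504, 0.727, 0.514, 0, 0, 0.0006, 0.1]]
  ]
}}

```text
time_s: 2.3
ee_pos: [0.579, 0.2608, 0.0973]
eef_rot: [3.14, -0.001, 1.579]
force: [-0.2, 0.0, -0.6]
grip_width: 0.0514
grip_force: 0.0
```

Request:
{"api": "play_rows", "payload": {
  "motion": [
    [[0, 0, 0, 0, 0, 0, -0.9], [0, 0, 0, 0, 0, 0, -0.9], [0, 0, 0, 0, 0, 0, -0.9], [0, 0, 0, 0, 0, 0, -0.9], [0, 0, 0, 0, 0, 0, -0.9], [0, 0, 0, 0, 0, 0, -0.9], [0, 0, 0, 0, 0, 0, -0.9], [0, 0, 0, 0, 0, 0, -0.9]]
  ],
  "grip_force": 50
}}

```text
time_s: 3.1
ee_pos: [0.5788, 0.2604, 0.0963]
eef_rot: [3.141, -0.0, 1.577]
force: [0.4, -0.5, 5.0]
grip_width: 0.0175
grip_force: 50.0
```

Request:
{"api": "play_rows", "payload": {
  "motion": [
    [[0, 0, -0.008, 0, 0, 0, -0.9], [0, 0, -0.016, 0, 0, 0, -0.9], [0, 0, -0.024, 0, 0, 0, -0.9], [0, 0, -0.032, 0, 0, 0, -0.9], [0, 0, -0.04, 0, 0, 0, -0.9], [0, 0, -0.048, 0, 0, 0, -0.9], [0, 0, -0.06, 0, 0, 0, -0.9], [0, 0, -0.08, 0, 0, 0, -0.9], [0, 0, -0.1, 0, 0, 0, -0.9], [0, 0, -0.1, 0, 0, 0, -0.9]]
  ]
}}

```text
time_s: 4.1
ee_pos: [0.5788, 0.2605, 0.122]
eef_rot: [3.141, -0.0, 1.577]
force: [-0.5, -0.0, -1.5]
grip_width: 0.0176
grip_force: 50.0
```

Request:
{"api": "play_rows", "payload": {
  "motion": [
    [[0, 0, -0.06, 0, 0, 0, -0.9], [0, 0, -0.13, 0, 0, 0, -0.9], [0, -0.1, -0.13, 0, 0, 0, -0.9], [-0.03, -0.2, -0.13, 0, 0, 0.002, -0.9], [-0.06, -0.35, -0.13, 0, 0, 0.0041, -0.9], [-0.09, -0.48, -0.13, 0, 0, 0.0041, -0.9], [-0.11, -0.57, -0.13, 0, 0, 0.0041, -0.9], [-0.118, -0.633, -0.13, 0, 0, 0.0041, -0.9], [-0.118, -0.633, -0.13, 0, 0, 0.0041, -0.9], [-0.118, -0.633, -0.13, 0, 0, 0.0041, -0.9]]
  ]
}}

```text
time_s: 5.1
ee_pos: [0.4211, 0.2301, 0.1544]
eef_rot: [3.14, -0.001, 1.552]
force: [0.0, -0.1, -1.7]
grip_width: 0.0177
grip_force: 50.0
```

Run:
```python
from h import *
t=shot("side");save(t,"k1.png",(120,80,420,305),2);P=cloud(t)
go([.421,.230,.040],np.pi/2-.02)
m=(t["frame"].max(-1)<90)&(abs(P[...,0]-.421)<.03)&(P[...,2]>.06)&(P[...,2]<.15)&(abs(P[...,1]-.23)<.17)
q=P[m];print(m.sum(),q.mean(0),q.min(0),q.max(0))
f=np.polyfit(q[:,1],q[:,0],1);g=np.polyfit(q[:,1],q[:,2],1);print(f,g)
```

```text
at [0.4213 0.23   0.1541] [ 3.1405e+00 -5.0000e-04  1.5513e+00] t 5.15 F [-0.3 -0.2 -3.5] w 0.0173 
 go [0.421, 0.23, 0.04] [-0.0, -0.002, 0.457] [0.0002, -0.0001, 0.0001]
218 [0.41841418 0.16715253 0.13087409] [0.40930284 0.08881458 0.12054497] [0.43265006 0.36445891 0.1486068 ]
[0.0129282 0.4162532] [0.00968281 0.12925559]
```

View pics/k1.png

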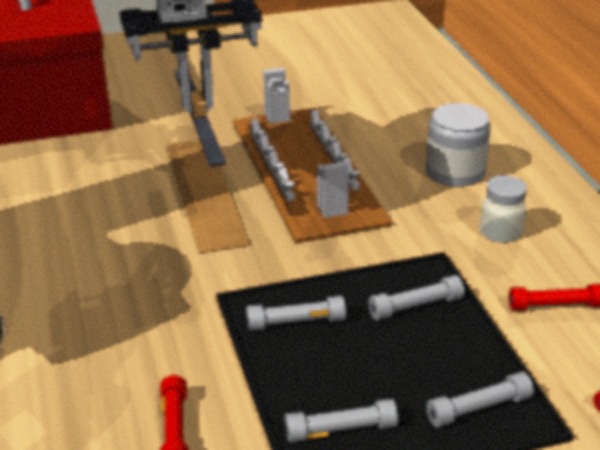

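The keeper is held level over the pad, with the rack clear. Lowering it.

Request:
{"api": "play_rows", "payload": {
  "motion": [
    [[0, 0, 0.15, 0, 0, 0, -0.9], [0, 0, 0.3, 0, 0, 0, -0.9], [0, 0, 0.4, 0, 0, 0, -0.9], [0, 0, 0.44, 0, 0, 0, -0.9], [0, 0, 0.455, 0, 0, 0, -0.9], [0, 0, 0.463, 0, 0, 0, -0.9], [0, 0, 0.469, 0, 0, 0, -0.9], [0, 0, 0.469, 0, 0, 0, -0.9], [0, 0, 0.469, 0, 0, 0, -0.9]]
  ]
}}

```text
time_s: 6.05
ee_pos: [0.4208, 0.23, 0.0368]
eef_rot: [3.141, -0.0, 1.551]
force: [-0.4, -0.4, -3.0]
grip_width: 0.0174
grip_force: 50.0
```

Request:
{"api": "play_rows", "payload": {
  "motion": [
    [[0, 0, 0, 0, 0, 0, -0.3], [0, 0, 0, 0, 0, 0, 0], [0, 0, 0, 0, 0, 0, 0.1], [0, 0, 0, 0, 0, 0, 0.1], [0, 0, -0.1, 0, 0, 0, 0.1], [0, 0, -0.3, 0, 0, 0, 0.1], [0, 0, -0.5, 0, 0, 0, 0.1], [0, 0, -0.65, 0, 0, 0, 0.1], [0, 0, -0.65, 0, 0, 0, 0.1], [0, 0, -0.65, 0, 0, 0, 0.1]]
  ],
  "grip_force": 10
}}

```text
time_s: 7.05
ee_pos: [0.4205, 0.2298, 0.1988]
eef_rot: [3.141, -0.0, 1.551]
force: [0.7, 0.3, -0.7]
grip_width: 0.0513
grip_force: 0.0
```

```bash
cat >> h.py <<'E'
def keys(c,X,B):
    m=brass(c)&(X[...,2]<.06)&(X[...,0]>B[0])&(X[...,0]<B[1])&(X[...,1]>B[2])&(X[...,1]<B[3])
    n,l,st,ce=cv2.connectedComponentsWithStats(m.astype(np.uint8))
    return [(st[i,4],ce[i],np.nanmedian(X[l==i],0)) for i in range(1,n) if st[i,4]>4]
B=(.397,.68,-.355,-.035)
E
python3 - <<'E'
from h import *
np.set_printoptions(precision=4,suppress=True)
t=shot("top");s=shot("side")
for n,c in(("top",t),("side",s)):
    X=cloud(c)
    for e in shafts(c,X,box=B): print(n,e[0],round(e[1],2),e[2],e[4])
    for k in keys(c,X,B): print("  key",*k)
    m=(c["frame"].max(-1)<90)&(abs(X[...,0]-.421)<.035)&(X[...,2]>.006)&(X[...,2]<.03)&(abs(X[...,1]-.23)<.17)
    q=X[m];print(m.sum(),"bar",q.mean(0),q.min(0),q.max(0),np.polyfit(q[:,1],q[:,0],1))
go([.616,-.297,.12],0.)
E
```

```text
top [ 0.6161 -0.1104] 5.6 [ 0.6152 -0.1105] 292
top [ 0.6159 -0.2961] 6.15 [ 0.6164 -0.2961] 293
top [ 0.4653 -0.0979] -7.15 [ 0.4657 -0.098 ] 303
top [ 0.4616 -0.2829] -5.12 [ 0.4617 -0.283 ] 300
  key 12 [295.5833 167.5833] [ 0.6428 -0.0954  0.006 ]
  key 11 [301.4545 215.2727] [ 0.4919 -0.1138  0.0082]
56 bar [0.4187 0.2441 0.0137] [0.4097 0.1994 0.0078] [0.4279 0.2775 0.019 ] [0.0531 0.4058]
side [ 0.615  -0.1164] 4.77 [ 0.6178 -0.1162] 433
side [ 0.4653 -0.1036] -6.77 [ 0.4659 -0.1037] 456
side [ 0.6155 -0.3025] 5.78 [ 0.619  -0.3022] 563
side [ 0.4614 -0.2895] -5.08 [ 0.462  -0.2896] 611
  key 30 [279.2    236.3333] [ 0.4916 -0.1112  0.0234]
  key 34 [278.6176 297.3235] [ 0.4351 -0.2898  0.0117]
315 bar [0.419  0.207  0.0128] [0.4076 0.0909 0.0061] [0.4355 0.3623 0.0296] [0.0117 0.4166]
at [0.42   0.2296 0.1974] [-3.1396  0.0009  1.5514] t 7.15 F [ 0.4  0.2 -0.6] w 0.0517 
 go [0.616, -0.297, 0.12] [-2.09, 0.825, 0.31] [-0.0001, 0.0004, 0.2469]
```

Request:
{"api": "play_rows", "payload": {
  "motion": [
    [[-0.2, 0, 0, 0, 0, 0.024, 0.1], [-0.4, 0, 0, 0, 0, 0.048, 0.1], [-0.6, 0, 0, 0, 0, 0.072, 0.1], [-0.8, 0.1, 0, 0, 0, 0.095, 0.1], [-0.9, 0.18, 0, 0, 0, 0.119, 0.1], [-0.9, 0.18, 0, 0, 0, 0.142, 0.1], [-0.9, 0.18, 0, 0, 0, 0.165, 0.1], [-0.9, 0.18, 0, 0, 0, 0.188, 0.1], [-0.9, 0.18, 0, 0, 0, 0.211, 0.1], [-0.9, 0.18, 0, 0, 0, 0.233, 0.1]]
  ]
}}

```text
time_s: 8.15
ee_pos: [0.4606, 0.0039, 0.1972]
eef_rot: [-3.141, 0.003, 0.081]
force: [0.0, -0.3, 0.1]
grip_width: 0.0515
grip_force: 0.0
```

```bash
cat >> h.py <<'E'
def axes(c,z=.019,show=True):
    """grey silhouettes on the mat -> axis rays on plane z"""
    f=c["frame"].astype(int); g=(f.max(-1)>85)&(f.max(-1)-f.min(-1)<40)
    X=cloud(c); m=(g|brass(c)); 
    v,u=np.mgrid[:420,:560]; G=onplane(c,np.stack([u.ravel(),v.ravel()],-1),z).reshape(420,560,3)
    m&=(G[...,0]>B[0])&(G[...,0]<B[1])&(G[...,1]>B[2])&(G[...,1]<B[3])&(X[...,2]<.06)
    m=cv2.morphologyEx(m.astype(np.uint8),cv2.MORPH_CLOSE,np.ones((3,3)))
    n,l,st,ce=cv2.connectedComponentsWithStats(m); out=[]
    for i in range(1,n):
        if st[i,4]<120: continue
        q=G[l==i][:,:2]; mu=q.mean(0); a=np.linalg.eigh(np.cov(q.T))[1][:,1]; a*=np.sign(a[0]); t=(q-mu)@a
        out.append((mu+a*(np.percentile(t,1)+np.percentile(t,99))/2,np.degrees(np.arctan2(a[1],a[0])),np.ptp(t)))
    return out
E
python3 - <<'E'
from h import *
np.set_printoptions(precision=4,suppress=True)
for n in("top","side"):
    c=shot(n)
    for e in axes(c): print(n,*e)
go([.466,-.100,.12],-.122)
E
```

```text
top [ 0.6174 -0.1112] 5.981683366545661 0.12336146882028609
top [ 0.6179 -0.2989] 5.447750036063227 0.12143987431301606
top [ 0.4656 -0.0992] -7.23270061905404 0.12381311061163083
top [ 0.4625 -0.2862] -5.0086855673703505 0.12323237540215465
side [ 0.6168 -0.1085] 6.08511045454617 0.12846966704393828
side [ 0.4681 -0.095 ] -6.469652714271528 0.12049455208288504
side [ 0.6172 -0.2959] 7.109404982721484 0.12882580901943755
side [ 0.4645 -0.2837] -3.7239782891890725 0.12252237627717419
at [0.4607 0.004  0.1973] [-3.1412  0.0025  0.0851] t 8.25 F [-1.5 -0.6 -0.2] w 0.0515 
 go [0.466, -0.1, 0.12] [-0.013, 0.416, 0.309] [-0.0, 0.0004, 0.033]
```

Request:
{"api": "play_rows", "payload": {
  "motion": [
    [[-0.006, 0.2, 0.1, 0, 0, 0.017, 0.06], [-0.01, 0.408, 0.2, 0, 0, 0.033, 0.06], [-0.01, 0.408, 0.309, 0, 0, 0.033, 0.06], [-0.01, 0.408, 0.45, 0, 0, 0.033, 0.06], [-0.01, 0.408, 0.55, 0, 0, 0.033, 0.06], [-0.01, 0.408, 0.62, 0, 0, 0.033, 0.06], [-0.01, 0.408, 0.65, 0, 0, 0.033, 0.06], [-0.01, 0.408, 0.667, 0, 0, 0.033, 0.06], [-0.01, 0.408, 0.667, 0, 0, 0.033, -0.2], [-0.01, 0.408, 0.667, 0, 0, 0.033, -0.4]]
  ]
}}

```text
time_s: 9.25
ee_pos: [0.4679, -0.0979, 0.0326]
eef_rot: [3.141, -0.001, -0.119]
force: [0.3, 0.4, -0.4]
grip_width: 0.0372
grip_force: 0.0
```

Request:
{"api": "play_rows", "payload": {
  "motion": [
    [[0, 0, 0, 0, 0, 0, -0.511], [0, 0, 0, 0, 0, 0, -0.511], [0, 0, 0, 0, 0, 0, -0.511], [0, 0, 0, 0, 0, 0, -0.511]]
  ]
}}

```text
time_s: 9.65
ee_pos: [0.4676, -0.0979, 0.0321]
eef_rot: [3.142, -0.0, -0.12]
force: [-0.5, 0.5, 0.0]
grip_width: 0.023
grip_force: 0.0
```

Request:
{"api": "play_rows", "payload": {
  "motion": [
    [[0, -0.008, 0, 0, 0, 0, -0.511], [0, -0.018, 0, 0, 0, 0, -0.511], [0, -0.03, 0, 0, 0, 0, -0.511], [0, -0.042, 0, 0, 0, 0, -0.511], [0, -0.054, 0, 0, 0, 0, -0.511], [0, -0.066, 0, 0, 0, 0, -0.511], [0, -0.074, 0, 0, 0, 0, -0.511], [0, -0.078, 0, 0, 0, 0, -0.511], [0, -0.078, 0, 0, 0, 0, -0.511], [0, -0.078, 0, 0, 0, 0, -0.511]]
  ]
}}

```text
time_s: 10.65
ee_pos: [0.4699, -0.0785, 0.032]
eef_rot: [-3.142, 0.0, -0.12]
force: [-0.2, -0.6, -0.1]
grip_width: 0.0229
grip_force: 0.0
```

Request:
{"api": "play_rows", "payload": {
  "motion": [
    [[0, 0, 0, 0, 0, 0, -0.3], [0, 0, 0, 0, 0, 0, 0.06], [0, 0, 0, 0, 0, 0, 0.06], [0, 0, -0.1, 0, 0, 0, 0.06], [0, 0, -0.25, 0, 0, 0, 0.06], [0, 0, -0.4, 0, 0, 0, 0.06], [0, 0, -0.55, 0, 0, 0, 0.06], [0, 0, -0.55, 0, 0, 0, 0.06]]
  ]
}}

```text
time_s: 11.45
ee_pos: [0.4717, -0.0789, 0.174]
eef_rot: [3.141, -0.008, -0.12]
force: [-0.1, -0.8, 0.6]
grip_width: 0.0497
grip_force: 0.0
```

Run:
```python
from h import *
np.set_printoptions(precision=4,suppress=True)
for n in("top","side"):
    c=shot(n);X=cloud(c)
    for e in axes(c): print(n,*e)
    for k in keys(c,X,B): print("  key",*k, "at z.032",onplane(c,k[1],.032)[0])
go([.4635,-.285,.15],-.085)
```

```text
top [ 0.6284 -0.1102] 5.654428187093353 0.09917969120572909
top [ 0.6179 -0.299 ] 5.434543694820601 0.12143626037209987
top [ 0.4625 -0.2862] -4.982112636372478 0.12323011495282188
  key 14 [295.5 167.5] [ 0.6432 -0.094   0.0066] at z.032 [ 0.6379 -0.0939  0.032 ]
side [ 0.6169 -0.109 ] 5.142394637688667 0.12806693711616945
side [ 0.4701 -0.0771] -5.82125224460644 0.12175414460930781
side [ 0.6172 -0.296 ] 7.013402259688872 0.12879111811353797
side [ 0.4645 -0.2837] -3.929531805873377 0.12242879146337382
  key 32 [276.9062 226.    ] [ 0.4982 -0.0813  0.0294] at z.032 [ 0.4947 -0.0821  0.032 ]
  key 34 [278.6176 297.3235] [ 0.4351 -0.2901  0.0109] at z.032 [ 0.4294 -0.31    0.032 ]
at [ 0.4699 -0.0785  0.1696] [ 3.1415 -0.0011 -0.12  ] t 11.55 F [ 0.6  0.2 -0.7] w 0.0496 
 go [0.4635, -0.285, 0.15] [0.073, 0.823, 0.079] [0.0, -0.0002, -0.0056]
```

Request:
{"api": "play_rows", "payload": {
  "motion": [
    [[0.03, 0.2, 0, 0, 0, -0.0056, 0.06], [0.05, 0.4, 0, 0, 0, -0.0056, 0.06], [0.065, 0.6, 0, 0, 0, -0.0056, 0.06], [0.073, 0.825, 0.1, 0, 0, -0.0056, 0.06], [0.073, 0.825, 0.25, 0, 0, -0.0056, 0.06], [0.073, 0.825, 0.4, 0, 0, -0.0056, 0.06], [0.073, 0.825, 0.5, 0, 0, -0.0056, 0.06], [0.073, 0.825, 0.54, 0, 0, -0.0056, 0.06], [0.073, 0.825, 0.55, 0, 0, -0.0056, 0.06], [0.073, 0.825, 0.55, 0, 0, -0.0056, -0.2]]
  ]
}}

```text
time_s: 12.55
ee_pos: [0.4635, -0.2854, 0.0323]
eef_rot: [3.141, -0.0, -0.085]
force: [0.2, 0.4, 0.9]
grip_width: 0.0448
grip_force: 0.0
```

Request:
{"api": "play_rows", "payload": {
  "motion": [
    [[0, 0, 0, 0, 0, 0, -0.511], [0, 0, 0, 0, 0, 0, -0.511], [0, 0, 0, 0, 0, 0, -0.511], [0, 0, 0, 0, 0, 0, -0.511], [0, 0, 0, 0, 0, 0, -0.511]]
  ]
}}

```text
time_s: 13.05
ee_pos: [0.4634, -0.2855, 0.0322]
eef_rot: [3.141, -0.0, -0.085]
force: [0.2, -0.6, -0.9]
grip_width: 0.0234
grip_force: 0.0
```

Request:
{"api": "play_rows", "payload": {
  "motion": [
    [[0, -0.01, 0, 0, 0, 0, -0.511], [0, -0.025, 0, 0, 0, 0, -0.511], [0, -0.045, 0, 0, 0, 0, -0.511], [0, -0.065, 0, 0, 0, 0, -0.511], [0, -0.085, 0, 0, 0, 0, -0.511], [0, -0.105, 0, 0, 0, 0, -0.511], [0, -0.122, 0, 0, 0, 0, -0.511], [0, -0.133, 0, 0, 0, 0, -0.511], [0, -0.138, 0, 0, 0, 0, -0.511], [0, -0.138, 0, 0, 0, 0, -0.511]]
  ]
}}

```text
time_s: 14.05
ee_pos: [0.4663, -0.251, 0.032]
eef_rot: [3.142, -0.0, -0.085]
force: [0.2, -0.2, -0.0]
grip_width: 0.0232
grip_force: 0.0
```

Request:
{"api": "play_rows", "payload": {
  "motion": [
    [[0, 0, 0, 0, 0, 0, -0.511], [0, 0, 0, 0, 0, 0, 0.06], [0, 0, 0, 0, 0, 0, 0.06], [0, 0, 0, 0, 0, 0, 0.06], [0, 0, -0.15, 0, 0, 0, 0.06], [0, 0, -0.3, 0, 0, 0, 0.06], [0.2, 0.05, -0.3, 0, 0, -0.01, 0.06], [0.4, 0.1, -0.3, 0, 0, -0.02, 0.06], [0.618, 0.134, -0.3, 0, 0, -0.03, 0.06], [0.618, 0.134, -0.3, 0, 0, -0.03, 0.06]]
  ]
}}

```text
time_s: 15.05
ee_pos: [0.6203, -0.2979, 0.1055]
eef_rot: [-3.142, -0.0, 0.107]
force: [0.3, -0.2, -1.2]
grip_width: 0.0498
grip_force: 0.0
```

Run:
```python
from h import *
np.set_printoptions(precision=4,suppress=True)
for n in("top","side"):
    c=shot(n);X=cloud(c)
    for e in axes(c): print(n,*e)
    for k in keys(c,X,B): print("  key",*k, "at z.032",onplane(c,k[1],.032)[0])
go([.6175,-.2975,.032],.103)
```

```text
top [ 0.6175 -0.111 ] 5.645790490209831 0.12364122709085501
top [ 0.4674 -0.0812] -6.468925664559884 0.12266236773001767
  key 11 [295.5455 167.2727] [ 0.6431 -0.0954  0.008 ] at z.032 [ 0.6386 -0.094   0.032 ]
  key 5 [290.8 213.8] [ 0.4942 -0.0827  0.0315] at z.032 [ 0.4943 -0.0821  0.032 ]
side [ 0.6162 -0.1092] 5.0154054740602625 0.12958248818219345
side [ 0.4696 -0.0772] -4.965809202079925 0.12168283863848295
side [ 0.6169 -0.2963] 6.7385272768438975 0.12919997059929322
side [ 0.4676 -0.2508] -4.930701518223128 0.12337712290013078
  key 32 [276.8438 226.    ] [ 0.4985 -0.0814  0.0302] at z.032 [ 0.4946 -0.082   0.032 ]
  key 41 [274.561  277.2439] [ 0.4404 -0.2504  0.0303] at z.032 [ 0.4383 -0.2512  0.032 ]
at [ 0.6176 -0.2974  0.1056] [-3.1408  0.0012  0.1036] t 15.15 F [-0.5  0.2 -0.4] w 0.0498 
 go [0.6175, -0.2975, 0.032] [-0.0, 0.001, 0.294] [-0.0001, 0.0002, 0.0001]
```

Request:
{"api": "play_rows", "payload": {
  "motion": [
    [[0, 0, 0.12, 0, 0, 0, 0.06], [0, 0, 0.22, 0, 0, 0, 0.06], [0, 0, 0.28, 0, 0, 0, 0.06], [0, 0, 0.294, 0, 0, 0, 0.06], [0, 0, 0.294, 0, 0, 0, -0.2], [0, 0, 0.294, 0, 0, 0, -0.511], [0, 0, 0.294, 0, 0, 0, -0.511], [0, 0, 0.294, 0, 0, 0, -0.511], [0, 0, 0.294, 0, 0, 0, -0.511], [0, 0, 0.294, 0, 0, 0, -0.511]]
  ]
}}

```text
time_s: 16.15
ee_pos: [0.6174, -0.2976, 0.0336]
eef_rot: [3.141, -0.0, 0.104]
force: [-1.1, 0.1, -0.2]
grip_width: 0.0234
grip_force: 0.0
```

Request:
{"api": "play_rows", "payload": {
  "motion": [
    [[0, -0.006, 0, 0, 0, 0, -0.511], [0, -0.016, 0, 0, 0, 0, -0.511], [0, -0.03, 0, 0, 0, 0, -0.511], [0, -0.045, 0, 0, 0, 0, -0.511], [0, -0.06, 0, 0, 0, 0, -0.511], [0, -0.075, 0, 0, 0, 0, -0.511], [0, -0.09, 0, 0, 0, 0, -0.511], [0, -0.105, 0, 0, 0, 0, -0.511], [0, -0.12, 0, 0, 0, 0, -0.511], [0, -0.135, 0, 0, 0, 0, -0.511]]
  ]
}}

```text
time_s: 17.15
ee_pos: [0.6138, -0.2636, 0.0335]
eef_rot: [3.142, 0.0, 0.104]
force: [0.1, -0.6, -0.5]
grip_width: 0.023
grip_force: 0.1
```

Request:
{"api": "play_rows", "payload": {
  "motion": [
    [[0, -0.015, 0, 0, 0, 0, -0.511], [0, -0.03, 0, 0, 0, 0, -0.511], [0, -0.045, 0, 0, 0, 0, -0.511], [0, -0.06, 0, 0, 0, 0, -0.511], [0, -0.073, 0, 0, 0, 0, -0.511], [0, -0.084, 0, 0, 0, 0, -0.511], [0, -0.09, 0, 0, 0, 0, -0.511], [0, -0.091, 0, 0, 0, 0, -0.511], [0, -0.091, 0, 0, 0, 0, -0.511], [0, -0.091, 0, 0, 0, 0, -0.511]]
  ]
}}

```text
time_s: 18.15
ee_pos: [0.6115, -0.2415, 0.0335]
eef_rot: [3.142, -0.0, 0.104]
force: [0.1, 1.6, 0.6]
grip_width: 0.0229
grip_force: 0.0
```

Request:
{"api": "play_rows", "payload": {
  "motion": [
    [[0, 0, 0, 0, 0, 0, 0.06], [0, 0, 0, 0, 0, 0, 0.06], [0, 0, 0, 0, 0, 0, 0.06], [0, 0, -0.15, 0, 0, 0, 0.06], [0, 0, -0.3, 0, 0, 0, 0.06], [0.03, -0.2, -0.3, 0, 0, 0, 0.06], [0.06, -0.4, -0.3, 0, 0, 0, 0.06], [0.075, -0.519, -0.3, 0, 0, 0, 0.06], [0.075, -0.519, -0.3, 0, 0, 0, 0.06], [0.075, -0.519, -0.3, 0, 0, 0, 0.06]]
  ]
}}

```text
time_s: 19.15
ee_pos: [0.6168, -0.1101, 0.1086]
eef_rot: [3.141, -0.0, 0.105]
force: [-0.1, 0.3, -0.5]
grip_width: 0.0498
grip_force: 0.0
```

Run:
```python
from h import *
np.set_printoptions(precision=4,suppress=True)
for n in("top","side"):
    c=shot(n);X=cloud(c)
    for e in axes(c): print(n,*e)
    for k in keys(c,X,B): print("  key",*k, "at z.032",onplane(c,k[1],.032)[0])
go([.617,-.110,.032],.098)
```

```text
top [ 0.6123 -0.2446] 6.242615357104124 0.12479319099882262
top [ 0.4646 -0.2543] -5.408954117226711 0.12333759769367814
  key 6 [347.1667 234.    ] [ 0.4363 -0.2518  0.0328] at z.032 [ 0.4364 -0.2523  0.032 ]
side [ 0.6166 -0.1088] 6.2027507996751945 0.13016100430511418
side [ 0.4704 -0.0768] -5.528179750609817 0.12175442805261613
side [ 0.6135 -0.2409] 7.157322379773688 0.13277596248765333
side [ 0.4673 -0.2508] -5.348295268753226 0.12237411022012801
  key 32 [276.7812 226.    ] [ 0.4982 -0.0811  0.0303] at z.032 [ 0.4944 -0.082   0.032 ]
  key 37 [337.3784 262.5405] [ 0.5891 -0.2465  0.0299] at z.032 [ 0.585  -0.2469  0.032 ]
  key 41 [274.561  277.2439] [ 0.4409 -0.2504  0.0305] at z.032 [ 0.4383 -0.2512  0.032 ]
at [ 0.6167 -0.1114  0.1084] [ 3.1414 -0.      0.1028] t 19.25 F [-0.4  0.3  0.1] w 0.0502 
 go [0.617, -0.11, 0.032] [0.002, -0.005, 0.306] [0.0, -0.0, 0.0008]
```

Request:
{"api": "play_rows", "payload": {
  "motion": [
    [[0, 0, 0.12, 0, 0, 0, 0.06], [0, -0.002, 0.22, 0, 0, 0, 0.06], [0, -0.004, 0.28, 0, 0, 0, 0.06], [0, -0.004, 0.306, 0, 0, 0, 0.06], [0, -0.004, 0.306, 0, 0, 0, -0.2], [0, -0.004, 0.306, 0, 0, 0, -0.511], [0, -0.004, 0.306, 0, 0, 0, -0.511], [0, -0.004, 0.306, 0, 0, 0, -0.511], [0, -0.004, 0.306, 0, 0, 0, -0.511], [0, -0.004, 0.306, 0, 0, 0, -0.511]]
  ]
}}

```text
time_s: 20.25
ee_pos: [0.6167, -0.1093, 0.0322]
eef_rot: [3.141, -0.0, 0.104]
force: [-0.5, 0.2, 0.1]
grip_width: 0.0231
grip_force: 0.0
```

Request:
{"api": "play_rows", "payload": {
  "motion": [
    [[0, 0.006, 0, 0, 0, 0, -0.511], [0, 0.018, 0, 0, 0, 0, -0.511], [0, 0.034, 0, 0, 0, 0, -0.511], [0, 0.05, 0, 0, 0, 0, -0.511], [0, 0.066, 0, 0, 0, 0, -0.511], [0, 0.082, 0, 0, 0, 0, -0.511], [0, 0.096, 0, 0, 0, 0, -0.511], [0, 0.106, 0, 0, 0, 0, -0.511], [0, 0.11, 0, 0, 0, 0, -0.511], [0, 0.11, 0, 0, 0, 0, -0.511]]
  ]
}}

```text
time_s: 21.25
ee_pos: [0.6194, -0.1368, 0.0319]
eef_rot: [3.142, 0.0, 0.104]
force: [0.5, -0.2, -0.9]
grip_width: 0.0226
grip_force: 0.0
```

Request:
{"api": "play_rows", "payload": {
  "motion": [
    [[0, 0, 0, 0, 0, 0, -0.511], [0, 0, 0, 0, 0, 0, 0.06], [0, 0, 0, 0, 0, 0, 0.06], [0, 0, 0, 0, 0, 0, 0.06], [0, 0, -0.2, 0, 0, 0, 0.06], [0, 0, -0.4, 0, 0, 0, 0.06], [0, -0.2, -0.5, 0, 0, 0, 0.06], [0, -0.5, -0.6, 0, 0, 0, 0.06], [0, -0.7, -0.6, 0, 0, 0, 0.06], [0, -0.95, -0.6, 0, 0, 0, 0.06]]
  ]
}}

```text
time_s: 22.25
ee_pos: [0.5994, 0.0555, 0.1811]
eef_rot: [3.141, -0.002, 0.103]
force: [1.1, -0.0, 0.2]
grip_width: 0.0499
grip_force: 0.0
```

Run:
```python
from h import *
np.set_printoptions(precision=4,suppress=True)
C={n:shot(n) for n in("top","side")}
for n,c in C.items():
    X=cloud(c)
    for e in axes(c): print(n,*e)
    for k in keys(c,X,B): print("  key",*k, "at z.032",onplane(c,k[1],.032)[0])
a=cv2.resize(C["top"]["frame"][145:255,265:390],(400,352),interpolation=cv2.INTER_CUBIC)
b=cv2.resize(C["side"]["frame"][205:315,230:400],(618,400)[::1],interpolation=cv2.INTER_CUBIC)[:, :400] if 0 else cv2.resize(C["side"]["frame"][205:315,230:400],(400,259),interpolation=cv2.INTER_CUBIC)
k=np.zeros((360,800,3),np.uint8);k[:352,:400]=a;k[:259,400:]=b;cv2.imwrite("pics/m1.png",k[:,:,::-1])
```

```text
top [ 0.6185 -0.1382] 5.3563179093206275 0.12186593835522622
top [ 0.6123 -0.2444] 6.055399319736352 0.124745558567047
top [ 0.4682 -0.0814] -6.689819293872764 0.12387329007369638
top [ 0.4656 -0.2546] -4.834482583648906 0.12329572116798046
  key 5 [290.4 214. ] [ 0.4932 -0.0798  0.0341] at z.032 [ 0.4936 -0.0809  0.032 ]
  key 6 [347.1667 234.    ] [ 0.4364 -0.2516  0.0336] at z.032 [ 0.4364 -0.2523  0.032 ]
side [ 0.4702 -0.077 ] -5.900006286497765 0.12049893624309845
side [ 0.6179 -0.1347] 6.823535170691676 0.1263742967284046
side [ 0.6133 -0.2406] 7.277826824365215 0.13261020951184105
side [ 0.4673 -0.251 ] -5.075673645224682 0.12198935820814497
  key 31 [276.8065 226.0645] [ 0.4975 -0.0806  0.0298] at z.032 [ 0.4944 -0.0822  0.032 ]
  key 31 [342.6129 227.871 ] [ 0.6496 -0.1343  0.0307] at z.032 [ 0.6447 -0.1351  0.032 ]
  key 38 [337.4211 262.5263] [ 0.5893 -0.2463  0.0304] at z.032 [ 0.5851 -0.2469  0.032 ]
  key 39 [274.7949 277.359 ] [ 0.4399 -0.2517  0.0307] at z.032 [ 0.4387 -0.2517  0.032 ]
```

View pics/m1.png

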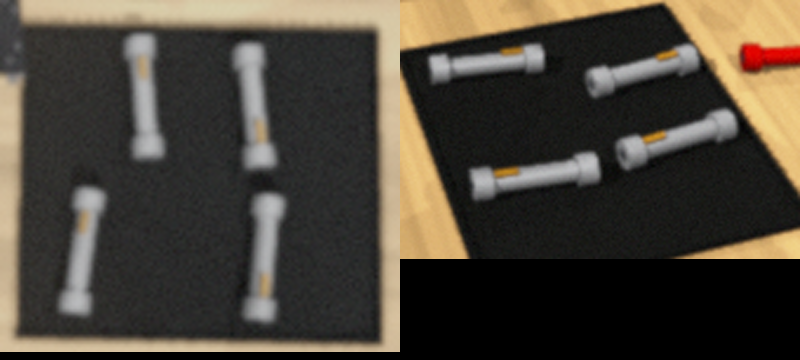

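All four keys are now near up, at crop positions (143,65), (261,130), (84,222) and (265,284). Next I'll measure the residual angle of each.

```bash
cat >> h.py <<'E'
def keyang(c,za=.019,zk=.0318):
    """per shaft: axis centre, yaw, key end, key lateral offset (m along +y) and angle, all from one view"""
    f=cv2.resize(c["frame"],None,fx=4,fy=4,interpolation=cv2.INTER_LINEAR).astype(float)
    v,u=np.mgrid[:1680,:2240]; uv=np.stack([(u.ravel()+.5)/4-.5,(v.ravel()+.5)/4-.5],-1)
    Ga=onplane(c,uv,za)[:,:2]; Gk=onplane(c,uv,zk)[:,:2]; bw=np.clip(f[...,0]-f[...,2]-22,0,None).ravel(); gr=f.max(-1).ravel()
    out=[]
    for ctr,yaw,L in axes(c,za):
        a=np.array([np.cos(np.radians(yaw)),np.sin(np.radians(yaw))]);n=np.array([-a[1],a[0]])
        s=(abs((Ga-ctr)@a)<.085)&(abs((Ga-ctr)@n)<.024); ga,gk,b,g=Ga[s],Gk[s],bw[s],gr[s]
        m=((g>75)|(b>15))&(abs((ga-ctr)@a)<.07)
        p=np.polyfit((ga[m]-ctr)@a,(ga[m]-ctr)@n,1)      # refined axis line
        tk=(gk-ctr)@a; nk=(gk-ctr)@n; k=(b>0)&(abs(tk)>.012)&(abs(tk)<.042)
        if b[k].sum()<1: out.append((ctr,yaw,None));continue
        T=(tk[k]*b[k]).sum()/b[k].sum(); N=(nk[k]*b[k]).sum()/b[k].sum()-np.polyval(p,T)
        out.append((ctr+n*np.polyval(p,0),yaw+np.degrees(p[0]),T,N,np.degrees(N/.0128),b[k].sum()))
    return out
E
python3 - <<'E'
from h import *
np.set_printoptions(precision=4,suppress=True)
for n in("top","side"):
    c=shot(n)
    for e in keyang(c): print(n,*[np.round(x,4) if x is not None else None for x in e])
E
```

```text
top [ 0.6185 -0.1384] 4.6837 0.0265 0.0004 1.8854 6781.0
top [ 0.6123 -0.2444] 6.1296 -0.0292 -0.0015 -6.6814 8907.0
top [ 0.4682 -0.0814] -6.8334 0.0257 0.0028 12.4447 7152.0
top [ 0.4656 -0.2546] -4.9867 -0.0286 -0.0008 -3.4236 9987.0
side [ 0.4702 -0.0773] -5.5818 0.025 -0.003 -13.344 32339.0
side [ 0.618 -0.135] 6.6053 0.0273 -0.0034 -15.0746 40011.0
side [ 0.6134 -0.241 ] 7.3176 -0.0288 -0.0027 -12.2444 51935.0
side [ 0.4675 -0.2509] -4.7861 -0.029 -0.0037 -16.3708 51392.0
```

Run:
```python
from h import *
np.set_printoptions(precision=0,suppress=True,linewidth=200)
from scipy.interpolate import griddata
for n in("top","side"):
    fs=[shot(n) for _ in range(4)]; c=fs[0]; f=np.mean([x["frame"].astype(float) for x in fs],0)
    K=c["camera_matrix"];T=c["T"]
    for e in keyang(c):
        ctr,yaw,tk=e[0],np.radians(e[1]),e[2]; a=np.array([np.cos(yaw),np.sin(yaw)]);nn=np.array([-a[1],a[0]])
        def prof(t0,t1,z):
            N=np.arange(-18,19,1.5)/1000;Tt=np.linspace(t0,t1,9)
            p=ctr+Tt[:,None,None]*a+N[None,:,None]*nn; p=np.concatenate([p,np.full(p.shape[:2]+(1,),z)],-1)
            q=(p-T[:3,3])@T[:3,:3]; u=K[0,0]*q[...,0]/-q[...,2]+K[0,2]; v=K[1,1]*-q[...,1]/-q[...,2]+K[1,2]
            w=cv2.remap(f.astype(np.float32),u.astype(np.float32),v.astype(np.float32),cv2.INTER_LINEAR).mean(0); return w
        s=np.sign(tk)
        w=prof(s*.018,s*.036,.019); o=prof(-s*.018,-s*.036,.019)
        print(n,ctr.round(3),"R",w[:,0],"\n   R-B",w[:,0]-w[:,2],"\n opp R",o[:,0])
```

```text
top [ 1. -0.] R [ 44.  46.  49.  59.  71.  92. 114. 134. 154. 166. 176. 179. 180. 175. 168. 159. 149. 137. 123. 107.  88.  71.  58.  49.  46.] 
   R-B [ 1.  1.  1.  1.  1.  3.  5. 11. 19. 30. 42. 48. 53. 46. 36. 24. 12.  6.  2.  0.  0.  1.  2.  3.  3.] 
 opp R [ 44.  47.  51.  63.  80. 100. 122. 141. 156. 167. 174. 177. 176. 174. 168. 161. 149. 136. 117.  97.  77.  59.  48.  39.  38.]
top [ 1. -0.] R [ 41.  44.  49.  60.  78. 103. 128. 150. 168. 176. 179. 175. 169. 163. 157. 150. 142. 130. 115.  96.  76.  57.  42.  35.  33.] 
   R-B [-0.  0.  1.  4.  9. 17. 26. 36. 47. 55. 59. 54. 43. 28. 14.  6.  1. -0. -1. -1. -1. -1. -1. -0.  1.] 
 opp R [ 42.  45.  51.  64.  80. 101. 123. 142. 160. 170. 177. 179. 178. 174. 169. 160. 149. 135. 119. 100.  81.  65.  53.  45.  42.]
top [ 0. -0.] R [ 44.  47.  52.  62.  79. 100. 120. 139. 153. 163. 169. 173. 174. 172. 166. 156. 141. 123. 105.  85.  69.  54.  45.  41.  40.] 
   R-B [ 1.  1.  1.  1.  0. -0. -0.  0.  3.  8. 16. 28. 40. 51. 54. 51. 40. 27. 16.  8.  4.  3.  2.  2.  3.] 
 opp R [ 46.  47.  51.  60.  75.  95. 117. 137. 154. 166. 173. 177. 17
[... 1382 characters left out ...]
  94.  68.  51.] 
   R-B [  0.   0.  -0.  -1.  -1.  -1.  -2.  -2.  -2.  -2.  -1.   1.   5.  16.  37.  64.  93. 113. 119. 111.  90.  64.  38.  19.   7.] 
 opp R [ 51.  61.  72.  86. 101. 114. 127. 138. 148. 158. 166. 172. 176. 178. 179. 179. 175. 163. 145. 117.  86.  59.  41.  30.  27.]
side [ 0. -0.] R [ 25.  39.  57.  78.  97. 113. 128. 140. 152. 163. 171. 175. 174. 165. 154. 152. 160. 170. 174. 167. 145. 114.  81.  53.  36.] 
   R-B [ -0.  -0.  -1.  -1.  -1.  -1.  -1.  -2.  -2.  -2.  -2.   0.   4.  18.  39.  69. 103. 127. 136. 132. 114.  85.  54.  29.  12.] 
 opp R [ 36.  49.  66.  85. 103. 119. 133. 145. 156. 167. 176. 183. 185. 184. 180. 174. 168. 158. 144. 125. 100.  72.  50.  36.  28.]
```

Run:
```python
from h import *
go([.469,-.0823,.032],-.115)
```

```text
at [0.5997 0.053  0.1796] [-3.1416e+00  2.0000e-04  1.0260e-01] t 22.85 F [-0.3 -0.3 -0.4] w 0.0501 
 go [0.469, -0.0823, 0.032] [-0.575, 0.485, 0.591] [-0.0, 0.0, 0.0346]
```

Request:
{"api": "play_rows", "payload": {
  "motion": [
    [[-0.2, 0.15, 0, 0, 0, 0.015, 0.06], [-0.4, 0.3, 0.1, 0, 0, 0.0346, 0.06], [-0.575, 0.485, 0.2, 0, 0, 0.0346, 0.06], [-0.575, 0.485, 0.35, 0, 0, 0.0346, 0.06], [-0.575, 0.485, 0.48, 0, 0, 0.0346, 0.06], [-0.575, 0.485, 0.56, 0, 0, 0.0346, 0.06], [-0.575, 0.485, 0.585, 0, 0, 0.0346, 0.06], [-0.575, 0.485, 0.591, 0, 0, 0.0346, 0.06], [-0.575, 0.485, 0.591, 0, 0, 0.0346, 0.06], [-0.575, 0.485, 0.591, 0, 0, 0.0346, -0.3]]
  ],
  "grip_force": 3
}}

```text
time_s: 23.85
ee_pos: [0.47, -0.0817, 0.0331]
eef_rot: [3.141, -0.002, -0.113]
force: [-0.2, 1.3, -0.8]
grip_width: 0.0449
grip_force: 0.0
```

Request:
{"api": "play_rows", "payload": {
  "motion": [
    [[0, 0, 0, 0, 0, 0, -0.45], [0, 0, 0, 0, 0, 0, -0.5], [0, 0, 0, 0, 0, 0, -0.52], [0, 0, 0, 0, 0, 0, -0.54], [0, 0, 0, 0, 0, 0, -0.56], [0, 0, 0, 0, 0, 0, -0.58], [0, 0, 0, 0, 0, 0, -0.6], [0, 0, 0, 0, 0, 0, -0.6], [0, 0, 0, 0, 0, 0, -0.6]]
  ]
}}

```text
time_s: 24.75
ee_pos: [0.4692, -0.0817, 0.032]
eef_rot: [3.142, 0.0, -0.114]
force: [0.3, 0.7, 0.5]
grip_width: 0.02
grip_force: 3.0
```

Request:
{"api": "play_rows", "payload": {
  "motion": [
    [[0, 0, 0, 0, 0, 0, -0.55], [0, 0, 0, 0, 0, 0, -0.4], [0, 0, 0, 0, 0, 0, 0.06], [0, 0, 0, 0, 0, 0, 0.06], [0, 0, 0, 0, 0, 0, 0.06], [0, 0, -0.15, 0, 0, 0, 0.06], [0, 0, -0.3, 0, 0, 0, 0.06], [0.3, 0.3, -0.3, 0, 0, -0.02, 0.06], [0.5, 0.45, -0.3, 0, 0, -0.0353, 0.06], [0.645, 0.567, -0.3, 0, 0, -0.0353, 0.06]]
  ]
}}

```text
time_s: 25.75
ee_pos: [0.5698, -0.1953, 0.1077]
eef_rot: [3.141, -0.001, 0.112]
force: [0.3, 0.6, 1.6]
grip_width: 0.0498
grip_force: 0.0
```

Run:
```python
from h import *
for n in("top","side"):
    c=shot(n)
    for e in keyang(c): print(n,*[np.round(x,4) if x is not None else None for x in e])
go([.613,-.2415,.032],.107)
```

```text
side [ 0.4695 -0.0798] -5.702 0.0255 -0.004 -17.7387 44784.0
side [ 0.655  -0.1288] 20.4206 0.0241 -0.012 -53.7517 144998.0
side [ 0.5821 -0.1376] 22.0897 None
side [ 0.6129 -0.2412] 7.3724 -0.0283 -0.0025 -11.3578 58121.0
side [ 0.4673 -0.2509] -4.9849 -0.0288 -0.0037 -16.4255 63476.0
at [ 0.5708 -0.1974  0.106 ] [ 3.1411e+00 -4.0000e-04  1.0560e-01] t 25.85 F [-1.   1.  -0.9] w 0.0499 
 go [0.613, -0.2415, 0.032] [0.149, 0.193, 0.296] [0.0001, -0.0001, -0.0002]
```

Request:
{"api": "play_rows", "payload": {
  "motion": [
    [[0.08, 0.1, 0, 0, 0, 0, 0.06], [0.149, 0.193, 0, 0, 0, 0, 0.06], [0.149, 0.193, 0.12, 0, 0, 0, 0.06], [0.149, 0.193, 0.22, 0, 0, 0, 0.06], [0.149, 0.193, 0.28, 0, 0, 0, 0.06], [0.149, 0.193, 0.296, 0, 0, 0, 0.06], [0.149, 0.193, 0.296, 0, 0, 0, 0.06], [0.149, 0.193, 0.296, 0, 0, 0, -0.3], [0.149, 0.193, 0.296, 0, 0, 0, -0.45], [0.149, 0.193, 0.296, 0, 0, 0, -0.5]]
  ]
}}

```text
time_s: 26.85
ee_pos: [0.6113, -0.2379, 0.0339]
eef_rot: [3.141, -0.001, 0.108]
force: [-0.3, -0.1, 0.6]
grip_width: 0.029
grip_force: 0.0
```

Request:
{"api": "play_rows", "payload": {
  "motion": [
    [[0, 0, 0, 0, 0, 0, -0.52], [0, 0, 0, 0, 0, 0, -0.54], [0, 0, 0, 0, 0, 0, -0.56], [0, 0, 0, 0, 0, 0, -0.58], [0, 0, 0, 0, 0, 0, -0.6], [0, 0, 0, 0, 0, 0, -0.6], [0, 0, 0, 0, 0, 0, -0.6]]
  ]
}}

```text
time_s: 27.55
ee_pos: [0.6109, -0.2378, 0.033]
eef_rot: [-3.142, 0.0, 0.108]
force: [-0.2, 0.7, -0.1]
grip_width: 0.0198
grip_force: 3.0
```

Request:
{"api": "play_rows", "payload": {
  "motion": [
    [[0, 0, 0, 0, 0, 0, -0.55], [0, 0, 0, 0, 0, 0, -0.4], [0, 0, 0, 0, 0, 0, 0.06], [0, 0, 0, 0, 0, 0, 0.06], [0, 0, 0, 0, 0, 0, 0.06], [0, 0, -0.2, 0, 0, 0, 0.06], [0, 0, -0.4, 0, 0, 0, 0.06], [0, -0.2, -0.5, 0, 0, 0, 0.06], [0, -0.4, -0.6, 0, 0, 0, 0.06], [0, -0.6, -0.6, 0, 0, 0, 0.06]]
  ]
}}

```text
time_s: 28.55
ee_pos: [0.5963, -0.0985, 0.185]
eef_rot: [3.14, -0.004, 0.107]
force: [1.2, 0.6, 0.0]
grip_width: 0.05
grip_force: 0.0
```

Request:
{"api": "play_rows", "payload": {
  "motion": [
    [[0, -0.2, 0, 0, 0, 0, 0.06], [0, -0.4, 0, 0, 0, 0, 0.06], [0, -0.6, 0, 0, 0, 0, 0.06], [0, -0.6, 0, 0, 0, 0, 0.06], [0, -0.6, 0, 0, 0, 0, 0.06]]
  ]
}}

```text
time_s: 29.05
ee_pos: [0.5796, 0.0505, 0.1822]
eef_rot: [3.141, -0.0, 0.11]
force: [0.5, -0.5, 1.3]
grip_width: 0.0499
grip_force: 0.0
```

Run:
```python
from h import *
C={n:shot(n) for n in("top","side")}
for n,c in C.items():
    for e in keyang(c): print(n,*[np.round(x,4) if x is not None else None for x in e])
k=np.zeros((600,800,3),np.uint8)
k[:352,:400]=cv2.resize(C["top"]["frame"][145:255,265:390],(400,352),interpolation=cv2.INTER_CUBIC)
k[:259,400:]=cv2.resize(C["side"]["frame"][205:315,230:400],(400,259),interpolation=cv2.INTER_CUBIC)
cv2.imwrite("pics/m2.png",k[:360,:,::-1]);go([.4692,-.0817,.032],-.114)
```

```text
top [ 0.6185 -0.1384] 4.7131 0.0265 0.0004 1.5936 6853.0
top [ 0.6121 -0.2397] 5.8713 -0.0295 0.0039 17.5164 6360.0
top [ 0.468  -0.0837] -6.7837 0.0255 0.0 0.1131 6938.0
top [ 0.4656 -0.2545] -4.9434 -0.0285 -0.0008 -3.5408 10193.0
side [ 0.4698 -0.0797] -5.598 0.0253 -0.0042 -18.8102 38773.0
side [ 0.6183 -0.1349] 6.7127 0.027 -0.0034 -15.4154 40340.0
side [ 0.6134 -0.2358] 6.8965 -0.0296 0.0001 0.4496 39468.0
side [ 0.4674 -0.2508] -4.826 -0.0289 -0.0037 -16.6519 51599.0
at [0.5799 0.0488 0.182 ] [3.1414e+00 1.0000e-04 1.0720e-01] t 29.15 F [-0.3 -0.1  0.6] w 0.0499 
 go [0.4692, -0.0817, 0.032] [-0.496, 0.471, 0.6] [0.0, 0.0, 0.0352]
```

View pics/m2.png

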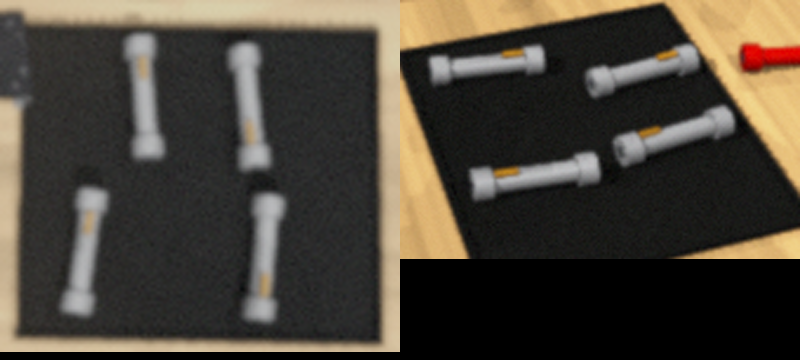

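A2 was nudged too far, because I read the pose before the arm had settled. The other three look right. Rolling it back 4 mm.

Run:
```python
from h import *
go([.6115,-.2418,.032],.108)
```

```text
at [0.5799 0.0488 0.182 ] [3.1414e+00 1.0000e-04 1.0720e-01] t 29.15 F [-0.3 -0.1  0.6] w 0.0499 
 go [0.6115, -0.2418, 0.032] [0.002, 1.169, 0.6] [0.0, 0.0, -0.0001]
```

Request:
{"api": "play_rows", "payload": {
  "motion": [
    [[0, 0.2, 0, 0, 0, 0, 0.06], [0, 0.4, 0, 0, 0, 0, 0.06], [0, 0.6, 0, 0, 0, 0, 0.06], [0, 0.8, 0, 0, 0, 0, 0.06], [0, 0.9, 0, 0, 0, 0, 0.06], [0, 0.9, 0, 0, 0, 0, 0.06]]
  ]
}}

```text
time_s: 29.75
ee_pos: [0.6033, -0.1788, 0.1815]
eef_rot: [3.141, 0.0, 0.102]
force: [-0.1, 0.6, 0.5]
grip_width: 0.0499
grip_force: 0.0
```

Request:
{"api": "play_rows", "payload": {
  "motion": [
    [[0, 0.15, 0, 0, 0, 0, 0.06], [0, 0.269, 0.1, 0, 0, 0, 0.06], [0, 0.269, 0.25, 0, 0, 0, 0.06], [0, 0.269, 0.4, 0, 0, 0, 0.06], [0, 0.269, 0.52, 0, 0, 0, 0.06], [0, 0.269, 0.58, 0, 0, 0, 0.06], [0, 0.269, 0.6, 0, 0, 0, 0.06], [0, 0.269, 0.6, 0, 0, 0, 0.06], [0, 0.269, 0.6, 0, 0, 0, -0.3], [0, 0.269, 0.6, 0, 0, 0, -0.4]]
  ]
}}

```text
time_s: 30.75
ee_pos: [0.6119, -0.241, 0.0336]
eef_rot: [3.14, -0.002, 0.108]
force: [0.9, -0.0, 0.3]
grip_width: 0.0376
grip_force: 0.0
```

Request:
{"api": "play_rows", "payload": {
  "motion": [
    [[0, 0, 0, 0, 0, 0, -0.44], [0, 0, 0, 0, 0, 0, -0.48], [0, 0, 0, 0, 0, 0, -0.51], [0, 0, 0, 0, 0, 0, -0.54], [0, 0, 0, 0, 0, 0, -0.56], [0, 0, 0, 0, 0, 0, -0.58], [0, 0, 0, 0, 0, 0, -0.6], [0, 0, 0, 0, 0, 0, -0.6], [0, 0, 0, 0, 0, 0, -0.6]]
  ]
}}

```text
time_s: 31.65
ee_pos: [0.6112, -0.2408, 0.032]
eef_rot: [-3.142, 0.0, 0.108]
force: [-0.2, 0.3, 0.1]
grip_width: 0.0197
grip_force: 3.0
```

Request:
{"api": "play_rows", "payload": {
  "motion": [
    [[0, 0, 0, 0, 0, 0, -0.55], [0, 0, 0, 0, 0, 0, -0.4], [0, 0, 0, 0, 0, 0, 0.06], [0, 0, 0, 0, 0, 0, 0.06], [0, 0, 0, 0, 0, 0, 0.06], [0, 0, -0.2, 0, 0, 0, 0.06], [0, 0, -0.4, 0, 0, 0, 0.06], [0, -0.2, -0.5, 0, 0, 0, 0.06], [0, -0.4, -0.6, 0, 0, 0, 0.06], [0, -0.6, -0.6, 0, 0, 0, 0.06]]
  ]
}}

```text
time_s: 32.65
ee_pos: [0.5966, -0.1015, 0.1841]
eef_rot: [3.14, -0.004, 0.107]
force: [1.3, 0.4, 0.5]
grip_width: 0.0498
grip_force: 0.0
```

Request:
{"api": "play_rows", "payload": {
  "motion": [
    [[0, -0.2, 0, 0, 0, 0, 0.06], [0, -0.4, 0, 0, 0, 0, 0.06], [0, -0.6, 0, 0, 0, 0, 0.06], [0, -0.6, 0, 0, 0, 0, 0.06], [0, -0.6, 0, 0, 0, 0, 0.06], [0, -0.6, 0, 0, 0, 0, 0.06]]
  ]
}}

```text
time_s: 33.25
ee_pos: [0.5802, 0.0458, 0.1811]
eef_rot: [3.141, -0.0, 0.107]
force: [0.7, -0.2, 0.6]
grip_width: 0.0497
grip_force: 0.0
```

Run:
```python
from h import *
C={n:shot(n) for n in("top","side")}
for n,c in C.items():
    for e in keyang(c): print(n,*[np.round(x,4) if x is not None else None for x in e])
go([.4692,-.0817,.032],-.114)
go([.6185,-.136,.032],.1)
```

```text
top [ 0.6185 -0.1384] 4.604 0.0264 0.0004 1.979 6881.0
top [ 0.6122 -0.2427] 6.033 -0.0294 0.0008 3.5401 7155.0
top [ 0.4677 -0.0837] -6.794 0.0259 -0.0 -0.1442 6820.0
top [ 0.4656 -0.2546] -4.8943 -0.0286 -0.0007 -3.3409 10025.0
side [ 0.4697 -0.0796] -5.5882 0.0254 -0.0043 -19.0698 38538.0
side [ 0.6183 -0.135 ] 6.7167 0.027 -0.0034 -15.1351 40632.0
side [ 0.6133 -0.2391] 7.0959 -0.0292 -0.0015 -6.7887 49906.0
side [ 0.4676 -0.2509] -4.7203 -0.0291 -0.0036 -16.2436 51590.0
at [0.5802 0.0455 0.181 ] [3.1415e+00 1.0000e-04 1.0640e-01] t 33.35 F [-0.4 -0.3 -0.3] w 0.0497 
 go [0.4692, -0.0817, 0.032] [-0.495, 0.459, 0.596] [0.0, 0.0, 0.0351]
at [0.5802 0.0455 0.181 ] [3.1415e+00 1.0000e-04 1.0640e-01] t 33.35 F [-0.4 -0.3 -0.3] w 0.0497 
 go [0.6185, -0.136, 0.032] [0.075, 0.738, 0.596] [0.0, 0.0, 0.001]
```

Run:
```python
from h import *
from scipy.optimize import least_squares
for n,corr in(("top",.002),("side",-.002)):
    Xs=[cloud(shot(n)) for _ in range(3)]
    for rx in(.5305,.6285):
        q=np.concatenate([X[(abs(X[...,0]-rx)<.009)&(abs(X[...,1]-.261)<.11)&(X[...,2]>.012)&(X[...,2]<.05)] for X in Xs])
        r=least_squares(lambda p:p[0]-p[1]*np.cos(2*np.pi*(q[:,1]-p[2])/.052)-q[:,2],[.03,.008,.262+.026],loss="soft_l1",f_scale=.003).x
        b=[np.median(q[abs(q[:,1]-y)<.003,2]) if (abs(q[:,1]-y)<.003).sum()>3 else 0 for y in np.arange(.155,.37,.0065)]
        print(n,rx,len(q),r.round(4),"origin y",r[2]-.026+corr,np.round(np.array(b)*1000).astype(int).tolist())
```

```text
top 0.5305 682 [0.0277 0.0058 0.2853] origin y 0.2612845684391212 [0, 0, 0, 0, 0, 0, 0, 0, 0, 31, 34, 27, 22, 23, 29, 34, 19, 20, 35, 27, 21, 22, 26, 35, 17, 21, 33, 27, 22, 22, 27, 33, 16, 13]
top 0.6285 695 [0.0273 0.0051 0.2856] origin y 0.26157557791895036 [0, 0, 0, 0, 0, 0, 0, 0, 35, 20, 34, 28, 23, 22, 28, 33, 23, 20, 30, 30, 22, 21, 28, 33, 27, 18, 20, 27, 21, 20, 29, 33, 16, 0]
side 0.5305 688 [0.0263 0.0072 0.2837] origin y 0.2556890654401647 [14, 18, 26, 18, 17, 22, 27, 35, 23, 34, 26, 20, 17, 25, 29, 31, 32, 33, 29, 16, 16, 25, 28, 33, 26, 33, 29, 18, 22, 24, 29, 30, 0, 0]
side 0.6285 651 [0.0266 0.0072 0.2856] origin y 0.2575817272293629 [0, 17, 28, 20, 17, 23, 27, 34, 35, 36, 31, 25, 18, 23, 27, 32, 31, 18, 30, 19, 16, 25, 27, 31, 26, 34, 30, 20, 17, 24, 27, 31, 34, 15]
```

Request:
{"api": "play_rows", "payload": {
  "motion": [
    [[-0.2, 0.15, 0, 0, 0, 0.015, 0.06], [-0.4, 0.3, 0.1, 0, 0, 0.0351, 0.06], [-0.495, 0.459, 0.2, 0, 0, 0.0351, 0.06], [-0.495, 0.459, 0.35, 0, 0, 0.0351, 0.06], [-0.495, 0.459, 0.48, 0, 0, 0.0351, 0.06], [-0.495, 0.459, 0.57, 0, 0, 0.0351, 0.06], [-0.495, 0.459, 0.605, 0, 0, 0.0351, 0.06], [-0.495, 0.459, 0.612, 0, 0, 0.0351, 0.06], [-0.495, 0.459, 0.612, 0, 0, 0.0351, 0.06], [-0.495, 0.459, 0.612, 0, 0, 0.0351, 0.06]]
  ]
}}

```text
time_s: 34.65
ee_pos: [0.4701, -0.0807, 0.0293]
eef_rot: [3.141, -0.002, -0.112]
force: [0.1, 0.1, -0.1]
grip_width: 0.05
grip_force: 0.0
```

Request:
{"api": "play_rows", "payload": {
  "motion": [
    [[0, 0, 0, 0, 0, 0, -0.3], [0, 0, 0, 0, 0, 0, -0.45], [0, 0, 0, 0, 0, 0, -0.5], [0, 0, 0, 0, 0, 0, -0.55], [0, 0, 0, 0, 0, 0, -0.6], [0, 0, 0, 0, 0, 0, -0.65], [0, 0, 0, 0, 0, 0, -0.7], [0, 0, 0, 0, 0, 0, -0.7], [0, 0, 0, 0, 0, 0, -0.7]]
  ],
  "grip_force": 40
}}

```text
time_s: 35.55
ee_pos: [0.4694, -0.0807, 0.0282]
eef_rot: [3.142, -0.0, -0.112]
force: [-0.1, -1.1, 1.5]
grip_width: 0.0189
grip_force: 40.0
```

Request:
{"api": "play_rows", "payload": {
  "motion": [
    [[0, 0, -0.02, 0, 0, 0, -0.7], [0, 0, -0.06, 0, 0, 0, -0.7], [0, 0, -0.15, 0, 0, 0, -0.7], [0, 0, -0.25, 0, 0, 0, -0.7], [0, 0, -0.36, 0, 0, 0, -0.7], [0, 0, -0.45, 0, 0, 0, -0.7], [0, 0, -0.49, 0, 0, 0, -0.7], [0, 0, -0.49, 0, 0, 0, -0.7], [0, 0, -0.49, 0, 0, 0, -0.7]]
  ]
}}

```text
time_s: 36.45
ee_pos: [0.469, -0.0805, 0.1498]
eef_rot: [-3.141, 0.001, -0.112]
force: [-0.2, -0.7, -4.5]
grip_width: 0.0189
grip_force: 40.0
```

Run:
```python
from h import *
go([.5800,.08,.15],.01)
go([.5805,.1855,.15],.01)
```

```text
at [ 0.469  -0.0805  0.1498] [-3.1414e+00  1.2000e-03 -1.1250e-01] t 36.45 F [-0.2 -0.7 -4.5] w 0.0189 
 go [0.58, 0.08, 0.15] [0.369, -0.688, -0.001] [-0.0, 0.0002, -0.0195]
at [ 0.469  -0.0805  0.1498] [-3.1414e+00  1.2000e-03 -1.1250e-01] t 36.45 F [-0.2 -0.7 -4.5] w 0.0189 
 go [0.5805, 0.1855, 0.15] [0.324, -1.108, -0.001] [-0.0, 0.0002, -0.0195]
```

Request:
{"api": "play_rows", "payload": {
  "motion": [
    [[0.05, -0.1, 0, 0, 0, -0.004, -0.7], [0.12, -0.25, 0, 0, 0, -0.01, -0.7], [0.2, -0.4, 0, 0, 0, -0.0195, -0.7], [0.29, -0.55, 0, 0, 0, -0.0195, -0.7], [0.35, -0.7, 0, 0, 0, -0.0195, -0.7], [0.34, -0.82, 0, 0, 0, -0.0195, -0.7], [0.34, -0.92, 0, 0, 0, -0.0195, -0.7], [0.335, -0.98, 0, 0, 0, -0.0195, -0.7], [0.335, -1.0, 0, 0, 0, -0.0195, -0.7], [0.335, -1.0, 0, 0, 0, -0.0195, -0.7]]
  ]
}}

```text
time_s: 37.45
ee_pos: [0.5804, 0.1582, 0.15]
eef_rot: [3.141, 0.001, 0.01]
force: [-0.6, 0.1, -4.6]
grip_width: 0.0189
grip_force: 40.0
```

Request:
{"api": "play_rows", "payload": {
  "motion": [
    [[0, -0.05, 0, 0, 0, 0, -0.7], [0, -0.1, 0, 0, 0, 0, -0.7], [0, -0.108, 0, 0, 0, 0, -0.7], [0, -0.108, 0, 0, 0, 0, -0.7]]
  ]
}}

```text
time_s: 37.85
ee_pos: [0.5803, 0.1858, 0.1506]
eef_rot: [3.142, -0.0, 0.011]
force: [0.7, 0.1, -3.0]
grip_width: 0.0189
grip_force: 40.0
```

Run:
```python
from h import *
go([.5805,.1855,.15],.01)
C={n:shot(n) for n in("top","side")}
k=np.zeros((600,800,3),np.uint8)
k[:600,:400]=cv2.resize(C["top"]["frame"][140:260,170:250],(400,600),interpolation=cv2.INTER_CUBIC)
k[:400,400:]=cv2.resize(C["side"]["frame"][100:220,220:340],(400,400),interpolation=cv2.INTER_CUBIC)
cv2.imwrite("pics/r1.png",k[:,:,::-1])
```

```text
at [0.5803 0.1858 0.1506] [ 3.1416 -0.      0.0108] t 37.85 F [ 0.7  0.1 -3. ] w 0.0189 
 go [0.5805, 0.1855, 0.15] [0.001, 0.001, 0.003] [0.0, -0.0, 0.0001]
```

View pics/r1.png

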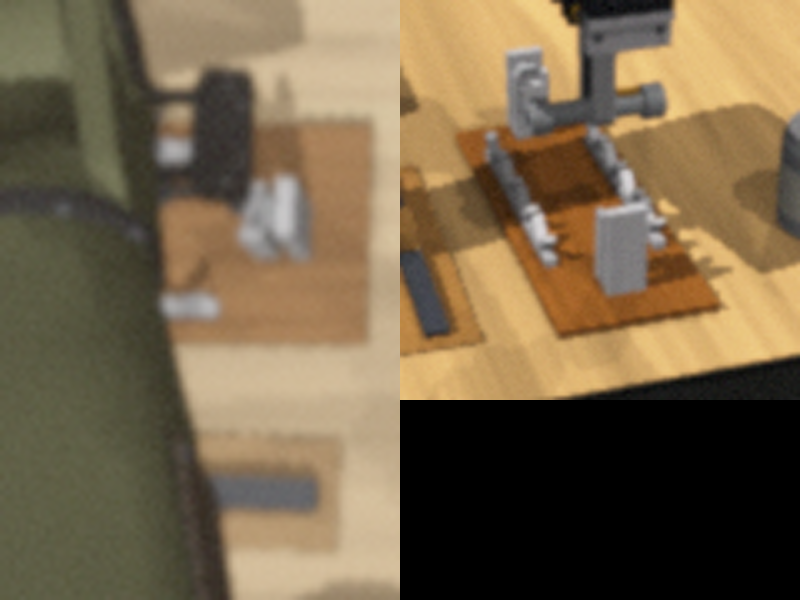

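The shaft is held with its key up over slot 0, at crop (625,88). Lowering.

Request:
{"api": "play_rows", "payload": {
  "motion": [
    [[0, 0, 0.1, 0, 0, 0, -0.7], [0, 0, 0.2, 0, 0, 0, -0.7], [0, 0, 0.29, 0, 0, 0, -0.7], [0, 0, 0.34, 0, 0, 0, -0.7], [0, 0, 0.365, 0, 0, 0, -0.7], [0, 0, 0.38, 0, 0, 0, -0.7], [0, 0, 0.38, 0, 0, 0, -0.7], [0, 0, 0.38, 0, 0, 0, -0.7]]
  ]
}}

```text
time_s: 38.75
ee_pos: [0.5808, 0.1855, 0.0565]
eef_rot: [-3.141, -0.001, 0.01]
force: [-0.0, 0.1, -2.6]
grip_width: 0.0191
grip_force: 40.0
```

Request:
{"api": "play_rows", "payload": {
  "motion": [
    [[0, 0, 0.006, 0, 0, 0, -0.7], [0, 0, 0.01, 0, 0, 0, -0.7], [0, 0, 0.01, 0, 0, 0, -0.7]]
  ]
}}

```text
time_s: 39.05
ee_pos: [0.5804, 0.1854, 0.0532]
eef_rot: [-3.142, -0.0, 0.01]
force: [-0.2, -0.2, -3.8]
grip_width: 0.0191
grip_force: 40.0
```

Request:
{"api": "play_rows", "payload": {
  "motion": [
    [[0, 0, 0.005, 0, 0, 0, -0.7], [0, 0, 0.008, 0, 0, 0, -0.7], [0, 0, 0.008, 0, 0, 0, -0.7]]
  ]
}}

```text
time_s: 39.35
ee_pos: [0.5803, 0.1854, 0.051]
eef_rot: [3.142, 0.0, 0.01]
force: [0.0, -0.4, -3.8]
grip_width: 0.0191
grip_force: 40.0
```

Request:
{"api": "play_rows", "payload": {
  "motion": [
    [[0, 0, 0.003, 0, 0, 0, -0.7], [0, 0, 0.005, 0, 0, 0, -0.7], [0, 0, 0.005, 0, 0, 0, -0.7]]
  ]
}}

```text
time_s: 39.65
ee_pos: [0.5805, 0.1854, 0.0504]
eef_rot: [-3.142, -0.0, 0.01]
force: [-2.6, -0.9, 4.7]
grip_width: 0.019
grip_force: 40.0
```

Request:
{"api": "play_rows", "payload": {
  "motion": [
    [[0, 0, 0.003, 0, 0, 0, -0.7], [0, 0, 0.005, 0, 0, 0, -0.7], [0, 0, 0.005, 0, 0, 0, -0.7]]
  ]
}}

```text
time_s: 39.95
ee_pos: [0.5806, 0.1854, 0.0502]
eef_rot: [-3.141, -0.001, 0.01]
force: [-8.6, -2.5, 16.9]
grip_width: 0.019
grip_force: 40.0
```

Request:
{"api": "play_rows", "payload": {
  "motion": [
    [[0, 0, -0.004, 0, 0, 0, -0.7], [0, 0, -0.004, 0, 0, 0, -0.55], [0, 0, -0.004, 0, 0, 0, -0.4], [0, 0, -0.004, 0, 0, 0, -0.19], [0, 0, -0.004, 0, 0, 0, -0.19], [0, 0, -0.004, 0, 0, 0, -0.19], [0, 0, -0.1, 0, 0, 0, -0.19], [0, 0, -0.25, 0, 0, 0, -0.19], [0, 0, -0.4, 0, 0, 0, -0.19], [0, 0, -0.4, 0, 0, 0, -0.19]]
  ],
  "grip_force": 10
}}

```text
time_s: 40.95
ee_pos: [0.5823, 0.1859, 0.154]
eef_rot: [-3.14, -0.008, 0.01]
force: [0.6, -0.5, -0.5]
grip_width: 0.0379
grip_force: 0.0
```

Request:
{"api": "play_rows", "payload": {
  "motion": [
    [[0, 0.2, 0, 0, 0, 0, 0], [0, 0.4, 0, 0, 0, 0, 0], [0, 0.6, 0, 0, 0, 0, 0], [0, 0.8, 0, 0, 0, 0, 0], [0, 0.8, 0, 0, 0, 0, 0.06], [0, 0.8, 0, 0, 0, 0, 0.06], [0, 0.8, 0, 0, 0, 0, 0.06]]
  ]
}}

```text
time_s: 41.65
ee_pos: [0.5823, -0.0136, 0.1482]
eef_rot: [-3.141, 0.001, 0.011]
force: [-0.2, -0.2, -0.0]
grip_width: 0.05
grip_force: 0.0
```

Run:
```python
from h import *
C={n:shot(n) for n in("top","side")}
for n,c in C.items():
    for e in keyang(c): print(n,*[np.round(x,4) if x is not None else None for x in e])
k=np.zeros((600,800,3),np.uint8)
k[:600,:400]=cv2.resize(C["top"]["frame"][140:260,170:250],(400,600),interpolation=cv2.INTER_CUBIC)
k[:400,400:]=cv2.resize(C["side"]["frame"][110:210,230:330],(400,400),interpolation=cv2.INTER_CUBIC)
cv2.imwrite("pics/r2.png",k[:,:,::-1])
go([.6185,-.136,.028],.1)
```

```text
top [ 0.6185 -0.1384] 4.6362 0.0265 0.0004 1.8941 6959.0
top [ 0.6121 -0.2428] 6.0326 -0.0291 0.0008 3.5046 7175.0
top [ 0.4656 -0.2546] -4.9171 -0.0286 -0.0007 -3.2791 10045.0
side [ 0.618 -0.135] 6.7124 0.0272 -0.0034 -15.0719 41154.0
side [ 0.6133 -0.2392] 7.0759 -0.0292 -0.0015 -6.5767 50855.0
side [ 0.4675 -0.2509] -4.7552 -0.029 -0.0036 -16.2281 53259.0
at [ 0.5824 -0.0132  0.1484] [-3.1415e+00  4.0000e-04  1.1900e-02] t 41.75 F [-0.2  0.4  0.2] w 0.0499 
 go [0.6185, -0.136, 0.028] [0.139, 0.493, 0.481] [-0.0, 0.0001, -0.014]
```

View pics/r2.png

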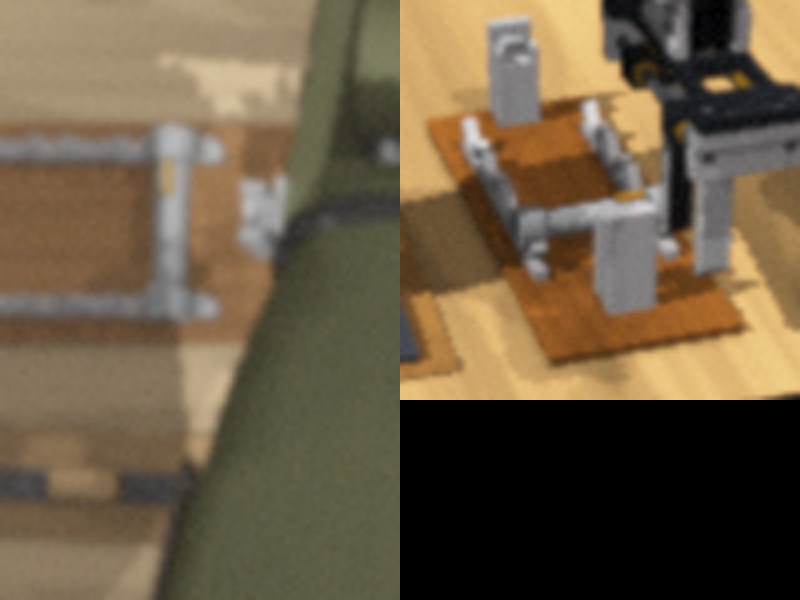

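Shaft A3 is seated in slot 0 with its key up, at top-crop (167,175). The remaining three have not moved. Next is A1.

Request:
{"api": "play_rows", "payload": {
  "motion": [
    [[0.05, 0.2, 0, 0, 0, -0.007, 0.06], [0.1, 0.35, 0, 0, 0, -0.014, 0.06], [0.139, 0.491, 0.1, 0, 0, -0.014, 0.06], [0.139, 0.491, 0.22, 0, 0, -0.014, 0.06], [0.139, 0.491, 0.34, 0, 0, -0.014, 0.06], [0.139, 0.491, 0.43, 0, 0, -0.014, 0.06], [0.139, 0.491, 0.47, 0, 0, -0.014, 0.06], [0.139, 0.491, 0.481, 0, 0, -0.014, 0.06], [0.139, 0.491, 0.481, 0, 0, -0.014, 0.06], [0.139, 0.491, 0.481, 0, 0, -0.014, 0.06]]
  ]
}}

```text
time_s: 42.75
ee_pos: [0.6191, -0.1369, 0.0297]
eef_rot: [3.141, -0.002, 0.098]
force: [-0.1, 0.4, -0.8]
grip_width: 0.0499
grip_force: 0.0
```

Request:
{"api": "play_rows", "payload": {
  "motion": [
    [[0, 0, 0, 0, 0, 0, 0.06], [0, 0, 0, 0, 0, 0, -0.2]]
  ]
}}

```text
time_s: 42.95
ee_pos: [0.6187, -0.1371, 0.0292]
eef_rot: [3.141, -0.001, 0.098]
force: [0.1, 0.0, 0.8]
grip_width: 0.0445
grip_force: 0.0
```

Request:
{"api": "play_rows", "payload": {
  "motion": [
    [[0, 0, 0, 0, 0, 0, -0.3], [0, 0, 0, 0, 0, 0, -0.45], [0, 0, 0, 0, 0, 0, -0.5], [0, 0, 0, 0, 0, 0, -0.55], [0, 0, 0, 0, 0, 0, -0.6], [0, 0, 0, 0, 0, 0, -0.65], [0, 0, 0, 0, 0, 0, -0.7], [0, 0, 0, 0, 0, 0, -0.7], [0, 0, 0, 0, 0, 0, -0.7], [0, 0, 0, 0, 0, 0, -0.7]]
  ],
  "grip_force": 40
}}

```text
time_s: 43.95
ee_pos: [0.6184, -0.137, 0.0284]
eef_rot: [3.142, -0.0, 0.098]
force: [-0.2, -0.4, -0.0]
grip_width: 0.0192
grip_force: 40.0
```

Request:
{"api": "play_rows", "payload": {
  "motion": [
    [[0, 0, -0.02, 0, 0, 0, -0.7], [0, 0, -0.06, 0, 0, 0, -0.7], [0, 0, -0.15, 0, 0, 0, -0.7], [0, 0, -0.25, 0, 0, 0, -0.7], [0, 0, -0.36, 0, 0, 0, -0.7], [0, 0, -0.45, 0, 0, 0, -0.7], [0, 0, -0.49, 0, 0, 0, -0.7], [0, 0, -0.49, 0, 0, 0, -0.7], [0, 0, -0.49, 0, 0, 0, -0.7]]
  ]
}}

```text
time_s: 44.85
ee_pos: [0.618, -0.1369, 0.1499]
eef_rot: [-3.141, 0.001, 0.098]
force: [-0.0, -0.3, -3.7]
grip_width: 0.019
grip_force: 40.0
```

Request:
{"api": "play_rows", "payload": {
  "motion": [
    [[0, -0.08, 0, 0, 0, 0.003, -0.7], [0, -0.2, 0, 0, 0, 0.007, -0.7], [0, -0.34, 0, 0, 0, 0.011, -0.7], [0, -0.48, 0, 0, 0, 0.014, -0.7], [0, -0.62, 0, 0, 0, 0.014, -0.7], [0, -0.76, 0, 0, 0, 0.014, -0.7], [-0.005, -0.88, 0, 0, 0, 0.014, -0.7], [-0.005, -0.95, 0, 0, 0, 0.014, -0.7], [-0.005, -0.95, 0, 0, 0, 0.014, -0.7], [-0.005, -0.95, 0, 0, 0, 0.014, -0.7]]
  ]
}}

```text
time_s: 45.85
ee_pos: [0.5938, 0.0987, 0.1502]
eef_rot: [3.141, 0.001, 0.01]
force: [-0.1, -0.5, -3.2]
grip_width: 0.019
grip_force: 40.0
```

Request:
{"api": "play_rows", "payload": {
  "motion": [
    [[-0.01, -0.08, 0, 0, 0, 0, -0.7], [-0.02, -0.2, 0, 0, 0, 0, -0.7], [-0.03, -0.34, 0, 0, 0, 0, -0.7], [-0.04, -0.46, 0, 0, 0, 0, -0.7], [-0.052, -0.53, 0, 0, 0, 0, -0.7], [-0.052, -0.553, 0, 0, 0, 0, -0.7], [-0.052, -0.553, 0, 0, 0, 0, -0.7], [-0.052, -0.553, 0, 0, 0, 0, -0.7]]
  ]
}}

```text
time_s: 46.65
ee_pos: [0.5799, 0.236, 0.1508]
eef_rot: [3.141, 0.0, 0.009]
force: [-0.3, -0.2, -2.0]
grip_width: 0.0188
grip_force: 40.0
```

Run:
```python
from h import *
go([.580,.2375,.0565],.01)
C={n:shot(n) for n in("top","side")}
for n,c in C.items():
    for e in keyang(c): print(n,*[np.round(x,4) if x is not None else None for x in e])
    X=cloud(c); print(keys(c,X-np.array([0,0,.1]),(.5,.66,.18,.30)))
```

```text
at [0.5799 0.236  0.1508] [3.1413e+00 1.0000e-04 9.0000e-03] t 46.65 F [-0.3 -0.2 -2. ] w 0.0188 
 go [0.58, 0.2375, 0.0565] [0.001, -0.006, 0.377] [0.0, 0.0, -0.0002]
top [ 0.6123 -0.2428] 6.0473 -0.0293 0.0008 3.6999 7167.0
top [ 0.4654 -0.2543] -5.1586 -0.0283 -0.0013 -5.7877 10446.0
[(np.int32(10), array([185.8, 165. ]), array([ 0.64538377,  0.25015005, -0.09032412])), (np.int32(288), array([190.60416667, 188.87847222]), array([ 0.56901426,  0.23144717, -0.0904557 ])), (np.int32(92), array([195.51086957, 206.25      ]), array([ 0.51561277,  0.21468399, -0.09092195]))]
side [ 0.6133 -0.2391] 7.099 -0.0292 -0.0015 -6.819 49406.0
side [ 0.4676 -0.2507] -4.9827 -0.029 -0.0039 -17.2615 56267.0
[(np.int32(19), array([282.94736842, 119.10526316]), array([0.6094235 , 0.23521894, 0.05312087])), (np.int32(176), array([272.47159091, 157.06818182]), array([ 0.58874929,  0.27925829, -0.09089393])), (np.int32(7), array([291.57142857, 154.14285714]), array([ 0.65825865,  0.28944439, -0.10052014])), (np.int32(215), array([251.54418605, 168.74418605]), array([ 0.51161818,  0.23484137, -0.09320017])), (np.int32(18), array([300.55555556, 168.83333333]), array([ 0.64979876,  0.19260802, -0.09268939])), (np.int32(78), array([271.75641026, 171.57692308]), array([ 0.56342339,  0.1958446 , -0.09109476]))]
```

Request:
{"api": "play_rows", "payload": {
  "motion": [
    [[0, -0.006, 0.1, 0, 0, 0, -0.7], [0, -0.006, 0.2, 0, 0, 0, -0.7], [0, -0.006, 0.29, 0, 0, 0, -0.7], [0, -0.006, 0.34, 0, 0, 0, -0.7], [0, -0.006, 0.37, 0, 0, 0, -0.7], [0, -0.006, 0.384, 0, 0, 0, -0.7], [0, -0.006, 0.388, 0, 0, 0, -0.7], [0, -0.006, 0.388, 0, 0, 0, -0.7]]
  ]
}}

```text
time_s: 47.55
ee_pos: [0.5799, 0.2389, 0.0547]
eef_rot: [-3.141, -0.001, 0.01]
force: [-0.0, 0.1, -2.8]
grip_width: 0.019
grip_force: 40.0
```

Request:
{"api": "play_rows", "payload": {
  "motion": [
    [[0, 0, 0.005, 0, 0, 0, -0.7], [0, 0, 0.01, 0, 0, 0, -0.7], [0, 0, 0.01, 0, 0, 0, -0.7]]
  ]
}}

```text
time_s: 47.85
ee_pos: [0.5798, 0.2388, 0.052]
eef_rot: [-3.141, -0.001, 0.01]
force: [0.1, -1.1, 2.2]
grip_width: 0.0187
grip_force: 40.0
```

Request:
{"api": "play_rows", "payload": {
  "motion": [
    [[0, 0, -0.008, 0, 0, 0, -0.7], [0, 0.006, -0.008, 0, 0, 0, -0.7], [0, 0.006, -0.008, 0, 0, 0, -0.7], [0, 0.006, 0, 0, 0, 0, -0.7], [0, 0.006, 0.003, 0, 0, 0, -0.7], [0, 0.006, 0.003, 0, 0, 0, -0.7]]
  ]
}}

```text
time_s: 48.45
ee_pos: [0.5795, 0.2374, 0.0506]
eef_rot: [3.142, 0.0, 0.01]
force: [-1.1, -1.0, -0.9]
grip_width: 0.0189
grip_force: 40.0
```

Request:
{"api": "play_rows", "payload": {
  "motion": [
    [[0, 0, 0.002, 0, 0, 0, -0.7], [0, 0, 0.004, 0, 0, 0, -0.7], [0, 0, 0.004, 0, 0, 0, -0.7]]
  ]
}}

```text
time_s: 48.75
ee_pos: [0.5796, 0.2374, 0.0505]
eef_rot: [-3.141, -0.0, 0.01]
force: [-5.0, -0.9, 9.0]
grip_width: 0.0192
grip_force: 40.0
```

Request:
{"api": "play_rows", "payload": {
  "motion": [
    [[0, 0, -0.003, 0, 0, 0, -0.7], [0, 0, -0.003, 0, 0, 0, -0.55], [0, 0, -0.003, 0, 0, 0, -0.4], [0, 0, -0.003, 0, 0, 0, -0.19], [0, 0, -0.003, 0, 0, 0, -0.19], [0, 0, -0.003, 0, 0, 0, -0.19], [0, 0, -0.1, 0, 0, 0, -0.19], [0, 0, -0.25, 0, 0, 0, -0.19], [0, 0, -0.4, 0, 0, 0, -0.19], [0, 0, -0.4, 0, 0, 0, -0.19]]
  ],
  "grip_force": 10
}}

```text
time_s: 49.75
ee_pos: [0.5814, 0.238, 0.1552]
eef_rot: [-3.139, -0.008, 0.01]
force: [-0.3, 0.7, -0.4]
grip_width: 0.0384
grip_force: 0.0
```

Request:
{"api": "play_rows", "payload": {
  "motion": [
    [[0, 0.2, 0, 0, 0, 0, 0], [0, 0.4, 0, 0, 0, 0, 0], [0, 0.6, 0, 0, 0, 0, 0], [0, 0.8, 0, 0, 0, 0, 0], [0, 1.0, 0, 0, 0, 0, 0.06], [0, 1.0, 0, 0, 0, 0, 0.06], [0, 1.0, 0, 0, 0, 0, 0.06]]
  ]
}}

```text
time_s: 50.45
ee_pos: [0.5818, -0.0134, 0.1491]
eef_rot: [-3.141, 0.001, 0.008]
force: [0.2, 0.6, -0.4]
grip_width: 0.0497
grip_force: 0.0
```

Run:
```python
from h import *
C={n:shot(n) for n in("top","side")}
for n,c in C.items():
    for e in keyang(c): print(n,*[np.round(x,4) if x is not None else None for x in e])
save(C["top"],"r3.png",(110,140,310,260),4)
go([.6115,-.2405,.028],.108)
```

```text
top [ 0.6123 -0.2428] 6.0394 -0.0294 0.0008 3.5663 7247.0
top [ 0.4656 -0.2546] -4.9193 -0.0286 -0.0008 -3.4057 10178.0
side [ 0.6133 -0.2392] 7.1195 -0.0292 -0.0015 -6.5996 51156.0
side [ 0.4674 -0.2509] -4.7876 -0.0288 -0.0036 -16.3219 53163.0
at [ 0.5819 -0.0116  0.1492] [-3.1414e+00  5.0000e-04  1.1000e-02] t 50.55 F [1.2 0.4 0.1] w 0.0496 
 go [0.6115, -0.2405, 0.028] [0.108, 0.917, 0.485] [-0.0, 0.0001, -0.0154]
```

View pics/r3.png

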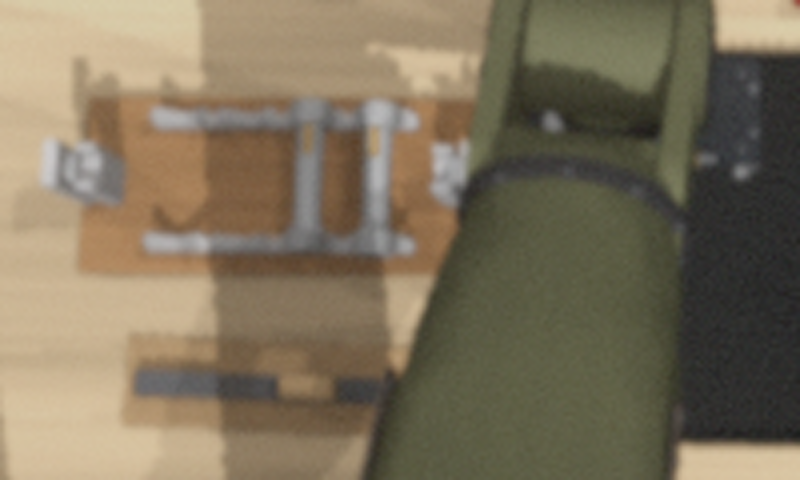

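Two shafts are seated with keys up at (308,137) and (375,138), and the keeper is on the pad. Next is A2.

Request:
{"api": "play_rows", "payload": {
  "motion": [
    [[0.03, 0.2, 0, 0, 0, -0.007, 0.06], [0.06, 0.4, 0, 0, 0, -0.0154, 0.06], [0.09, 0.6, 0, 0, 0, -0.0154, 0.06], [0.108, 0.8, 0.1, 0, 0, -0.0154, 0.06], [0.108, 0.916, 0.22, 0, 0, -0.0154, 0.06], [0.108, 0.916, 0.34, 0, 0, -0.0154, 0.06], [0.108, 0.916, 0.44, 0, 0, -0.0154, 0.06], [0.108, 0.916, 0.475, 0, 0, -0.0154, 0.06], [0.108, 0.916, 0.485, 0, 0, -0.0154, 0.06], [0.108, 0.916, 0.485, 0, 0, -0.0154, 0.06]]
  ]
}}

```text
time_s: 51.55
ee_pos: [0.6121, -0.2407, 0.0293]
eef_rot: [3.141, -0.001, 0.108]
force: [-0.9, 0.1, 0.9]
grip_width: 0.0497
grip_force: 0.0
```

Request:
{"api": "play_rows", "payload": {
  "motion": [
    [[0, 0, 0, 0, 0, 0, 0.06], [0, 0, 0, 0, 0, 0, -0.2]]
  ]
}}

```text
time_s: 51.75
ee_pos: [0.6119, -0.2414, 0.0297]
eef_rot: [3.141, -0.002, 0.107]
force: [-0.8, 0.5, -0.2]
grip_width: 0.0444
grip_force: 0.0
```

Request:
{"api": "play_rows", "payload": {
  "motion": [
    [[0, 0, 0, 0, 0, 0, -0.3], [0, 0, 0, 0, 0, 0, -0.45], [0, 0, 0, 0, 0, 0, -0.5], [0, 0, 0, 0, 0, 0, -0.55], [0, 0, 0, 0, 0, 0, -0.6], [0, 0, 0, 0, 0, 0, -0.65], [0, 0, 0, 0, 0, 0, -0.7], [0, 0, 0, 0, 0, 0, -0.7], [0, 0, 0, 0, 0, 0, -0.7], [0, 0, 0, 0, 0, 0, -0.7]]
  ],
  "grip_force": 40
}}

```text
time_s: 52.75
ee_pos: [0.6113, -0.2414, 0.0284]
eef_rot: [3.142, 0.0, 0.107]
force: [0.0, -1.3, 0.6]
grip_width: 0.0189
grip_force: 40.0
```

Request:
{"api": "play_rows", "payload": {
  "motion": [
    [[0, 0, -0.02, 0, 0, 0, -0.7], [0, 0, -0.06, 0, 0, 0, -0.7], [0, 0, -0.15, 0, 0, 0, -0.7], [0, 0, -0.25, 0, 0, 0, -0.7], [0, 0, -0.36, 0, 0, 0, -0.7], [0, 0, -0.45, 0, 0, 0, -0.7], [0, 0, -0.49, 0, 0, 0, -0.7], [0, 0, -0.49, 0, 0, 0, -0.7], [0, 0, -0.49, 0, 0, 0, -0.7]]
  ]
}}

```text
time_s: 53.65
ee_pos: [0.611, -0.2411, 0.1498]
eef_rot: [-3.141, 0.001, 0.107]
force: [-0.8, -0.0, -3.9]
grip_width: 0.0191
grip_force: 40.0
```

Request:
{"api": "play_rows", "payload": {
  "motion": [
    [[0, -0.08, 0, 0, 0, 0.003, -0.7], [0, -0.2, 0, 0, 0, 0.007, -0.7], [0, -0.34, 0, 0, 0, 0.011, -0.7], [0, -0.48, 0, 0, 0, 0.0156, -0.7], [0, -0.62, 0, 0, 0, 0.0156, -0.7], [0, -0.76, 0, 0, 0, 0.0156, -0.7], [0, -0.88, 0, 0, 0, 0.0156, -0.7], [0, -0.95, 0, 0, 0, 0.0156, -0.7], [0, -0.95, 0, 0, 0, 0.0156, -0.7], [0, -0.95, 0, 0, 0, 0.0156, -0.7]]
  ]
}}

```text
time_s: 54.65
ee_pos: [0.5859, -0.0057, 0.1503]
eef_rot: [3.141, 0.001, 0.009]
force: [1.0, 0.1, -3.3]
grip_width: 0.0188
grip_force: 40.0
```

Request:
{"api": "play_rows", "payload": {
  "motion": [
    [[0, -0.08, 0, 0, 0, 0, -0.7], [-0.01, -0.2, 0, 0, 0, 0, -0.7], [-0.01, -0.34, 0, 0, 0, 0, -0.7], [-0.02, -0.48, 0, 0, 0, 0, -0.7], [-0.02, -0.62, 0, 0, 0, 0, -0.7], [-0.02, -0.76, 0, 0, 0, 0, -0.7], [-0.02, -0.9, 0, 0, 0, 0, -0.7], [-0.02, -0.98, 0, 0, 0, 0, -0.7], [-0.02, -0.98, 0, 0, 0, 0, -0.7], [-0.02, -0.98, 0, 0, 0, 0, -0.7]]
  ]
}}

```text
time_s: 55.65
ee_pos: [0.5792, 0.2386, 0.1503]
eef_rot: [3.141, 0.001, 0.008]
force: [-0.4, -0.2, -3.2]
grip_width: 0.0187
grip_force: 40.0
```

Run:
```python
from h import *
go([.5785,.2895,.0565],.01)
C={n:shot(n) for n in("top","side")}
for n,c in C.items():
    for e in keyang(c): print(n,*[np.round(x,4) if x is not None else None for x in e])
    X=cloud(c); m=brass(c)&(X[...,2]>.125)&(X[...,2]<.175)&(X[...,0]>.5)&(X[...,0]<.66)&(X[...,1]>.15); print(m.sum(),np.nanmean(X[m],0) if m.any() else 0)
```

```text
at [0.5792 0.2386 0.1503] [3.1411e+00 7.0000e-04 8.3000e-03] t 55.65 F [-0.4 -0.2 -3.2] w 0.0187 
 go [0.5785, 0.2895, 0.0565] [-0.001, -0.204, 0.375] [0.0001, 0.0001, -0.0003]
top [ 0.4655 -0.2543] -5.207 -0.0284 -0.0013 -5.9903 10499.0
0 0
side [ 0.4675 -0.2507] -4.9729 -0.0289 -0.0039 -17.3843 56814.0
45 [0.58221898 0.2349521  0.1444407 ]
```

Request:
{"api": "play_rows", "payload": {
  "motion": [
    [[-0.001, -0.08, 0, 0, 0, 0, -0.7], [-0.001, -0.16, 0, 0, 0, 0, -0.7], [-0.001, -0.2, 0, 0, 0, 0, -0.7], [-0.001, -0.2, 0.1, 0, 0, 0, -0.7], [-0.001, -0.2, 0.2, 0, 0, 0, -0.7], [-0.001, -0.2, 0.29, 0, 0, 0, -0.7], [-0.001, -0.2, 0.35, 0, 0, 0, -0.7], [-0.001, -0.2, 0.375, 0, 0, 0, -0.7], [-0.001, -0.2, 0.38, 0, 0, 0, -0.7], [-0.001, -0.2, 0.38, 0, 0, 0, -0.7]]
  ]
}}

```text
time_s: 56.75
ee_pos: [0.5786, 0.2899, 0.0567]
eef_rot: [-3.141, -0.001, 0.009]
force: [-0.8, 0.9, -3.0]
grip_width: 0.0186
grip_force: 40.0
```

Request:
{"api": "play_rows", "payload": {
  "motion": [
    [[0, 0, 0, 0, 0, 0, -0.7], [0, 0, 0, 0, 0, 0, -0.7]]
  ]
}}

```text
time_s: 56.95
ee_pos: [0.5785, 0.2899, 0.0568]
eef_rot: [-3.141, -0.001, 0.009]
force: [-0.5, 0.8, -3.9]
grip_width: 0.0191
grip_force: 40.0
```

Request:
{"api": "play_rows", "payload": {
  "motion": [
    [[0, 0.003, 0.006, 0, 0, 0, -0.7], [0, 0.003, 0.012, 0, 0, 0, -0.7], [0, 0.003, 0.018, 0, 0, 0, -0.7], [0, 0.003, 0.022, 0, 0, 0, -0.7], [0, 0.003, 0.022, 0, 0, 0, -0.7], [0, 0.003, 0.022, 0, 0, 0, -0.7]]
  ]
}}

```text
time_s: 57.55
ee_pos: [0.5783, 0.2892, 0.0507]
eef_rot: [-3.141, -0.0, 0.009]
force: [-1.0, 2.8, 1.1]
grip_width: 0.019
grip_force: 40.0
```

Request:
{"api": "play_rows", "payload": {
  "motion": [
    [[0, 0, 0.002, 0, 0, 0, -0.7], [0, 0, 0.004, 0, 0, 0, -0.7], [0, 0, 0.004, 0, 0, 0, -0.7]]
  ]
}}

```text
time_s: 57.85
ee_pos: [0.5783, 0.2893, 0.0505]
eef_rot: [-3.141, -0.001, 0.009]
force: [-4.7, 0.5, 8.2]
grip_width: 0.019
grip_force: 40.0
```

Request:
{"api": "play_rows", "payload": {
  "motion": [
    [[0, 0, -0.003, 0, 0, 0, -0.7], [0, 0, -0.003, 0, 0, 0, -0.55], [0, 0, -0.003, 0, 0, 0, -0.4], [0, 0, -0.003, 0, 0, 0, -0.19], [0, 0, -0.003, 0, 0, 0, -0.19], [0, 0, -0.003, 0, 0, 0, -0.19], [0, 0, -0.1, 0, 0, 0, -0.19], [0, 0, -0.25, 0, 0, 0, -0.19], [0, 0, -0.4, 0, 0, 0, -0.19], [0, 0, -0.4, 0, 0, 0, -0.19]]
  ],
  "grip_force": 10
}}

```text
time_s: 58.85
ee_pos: [0.58, 0.2898, 0.1552]
eef_rot: [-3.138, -0.008, 0.009]
force: [0.4, 0.4, -0.5]
grip_width: 0.0381
grip_force: 0.0
```

Request:
{"api": "play_rows", "payload": {
  "motion": [
    [[0, 0.2, 0, 0, 0, 0, 0], [0, 0.4, 0, 0, 0, 0, 0], [0, 0.6, 0, 0, 0, 0, 0], [0, 0.8, 0, 0, 0, 0, 0], [0, 1.0, 0, 0, 0, 0, 0.06], [0, 1.0, 0, 0, 0, 0, 0.06], [0, 1.0, 0, 0, 0, 0, 0.06]]
  ]
}}

```text
time_s: 59.55
ee_pos: [0.5803, 0.0382, 0.149]
eef_rot: [-3.141, 0.0, 0.007]
force: [-0.1, 0.3, -0.7]
grip_width: 0.05
grip_force: 0.0
```

Request:
{"api": "play_rows", "payload": {
  "motion": [
    [[-0.1, 0.2, 0, 0, 0, 0.005, 0], [-0.2, 0.35, 0, 0, 0, 0.01, 0], [-0.3, 0.5, 0, 0, 0, 0.0151, 0], [-0.4, 0.5, 0, 0, 0, 0.0151, 0.06], [-0.4, 0.5, 0, 0, 0, 0.0151, 0.06], [-0.4, 0.5, 0, 0, 0, 0.0151, 0.06], [-0.4, 0.5, 0, 0, 0, 0.0151, 0.06]]
  ]
}}

```text
time_s: 60.25
ee_pos: [0.4824, -0.0859, 0.1494]
eef_rot: [-3.142, -0.0, -0.084]
force: [1.1, 0.4, -0.8]
grip_width: 0.0497
grip_force: 0.0
```

Run:
```python
from h import *
C={n:shot(n) for n in("top","side")}
for n,c in C.items():
    for e in keyang(c): print(n,*[np.round(x,4) if x is not None else None for x in e])
save(C["top"],"r4.png",(110,140,310,260),4)
go([.4667,-.252,.028],-.085)
```

```text
top [ 0.4654 -0.2543] -5.0914 -0.0283 -0.0012 -5.4242 10078.0
side [ 0.4674 -0.2508] -4.8942 -0.0288 -0.0038 -16.847 59697.0
at [ 0.4821 -0.0861  0.1492] [-3.1415e+00  1.0000e-04 -8.4600e-02] t 60.35 F [ 0.1 -0.  -0.5] w 0.0498 
 go [0.4667, -0.252, 0.028] [-0.005, 0.666, 0.485] [-0.0, 0.0, 0.0001]
```

View pics/r4.png

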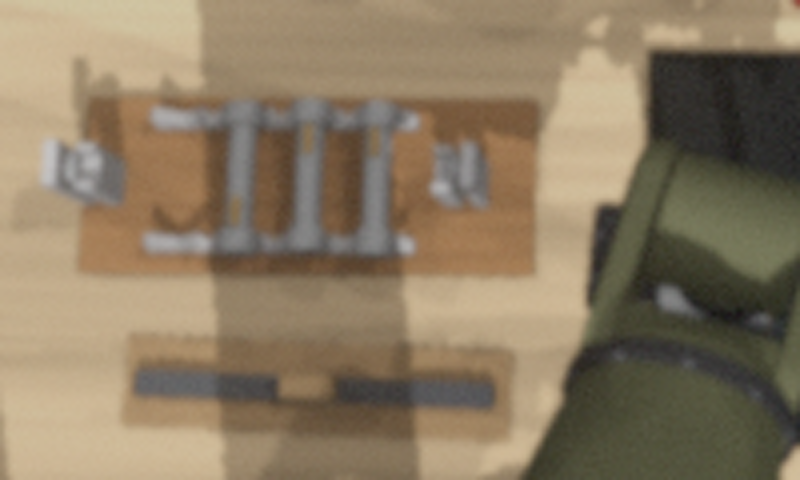

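Three shafts are seated with keys up at (236,210), (308,137) and (375,140). The keeper lies mid-pad. Last is A4.

Request:
{"api": "play_rows", "payload": {
  "motion": [
    [[-0.005, 0.2, 0, 0, 0, 0, 0.06], [-0.005, 0.4, 0, 0, 0, 0, 0.06], [-0.005, 0.55, 0, 0, 0, 0, 0.06], [-0.005, 0.664, 0.1, 0, 0, 0, 0.06], [-0.005, 0.664, 0.22, 0, 0, 0, 0.06], [-0.005, 0.664, 0.34, 0, 0, 0, 0.06], [-0.005, 0.664, 0.44, 0, 0, 0, 0.06], [-0.005, 0.664, 0.475, 0, 0, 0, 0.06], [-0.005, 0.664, 0.485, 0, 0, 0, 0.06], [-0.005, 0.664, 0.485, 0, 0, 0, 0.06]]
  ]
}}

```text
time_s: 61.35
ee_pos: [0.4666, -0.2522, 0.0288]
eef_rot: [3.141, -0.001, -0.086]
force: [-1.5, 0.3, 0.5]
grip_width: 0.0501
grip_force: 0.0
```

Request:
{"api": "play_rows", "payload": {
  "motion": [
    [[0, 0, 0, 0, 0, 0, 0.06], [0, 0, 0, 0, 0, 0, -0.2]]
  ]
}}

```text
time_s: 61.55
ee_pos: [0.4665, -0.2524, 0.0291]
eef_rot: [3.141, -0.002, -0.086]
force: [-0.3, -0.3, -0.4]
grip_width: 0.0448
grip_force: 0.0
```

Request:
{"api": "play_rows", "payload": {
  "motion": [
    [[0, 0, 0, 0, 0, 0, -0.3], [0, 0, 0, 0, 0, 0, -0.45], [0, 0, 0, 0, 0, 0, -0.5], [0, 0, 0, 0, 0, 0, -0.55], [0, 0, 0, 0, 0, 0, -0.6], [0, 0, 0, 0, 0, 0, -0.65], [0, 0, 0, 0, 0, 0, -0.7], [0, 0, 0, 0, 0, 0, -0.7], [0, 0, 0, 0, 0, 0, -0.7], [0, 0, 0, 0, 0, 0, -0.7]]
  ],
  "grip_force": 40
}}

```text
time_s: 62.55
ee_pos: [0.466, -0.2522, 0.0281]
eef_rot: [3.142, -0.0, -0.086]
force: [-1.2, -0.3, -0.2]
grip_width: 0.0189
grip_force: 40.0
```

Request:
{"api": "play_rows", "payload": {
  "motion": [
    [[0, 0, -0.02, 0, 0, 0, -0.7], [0, 0, -0.06, 0, 0, 0, -0.7], [0, 0, -0.15, 0, 0, 0, -0.7], [0, 0, -0.25, 0, 0, 0, -0.7], [0, 0, -0.36, 0, 0, 0, -0.7], [0, 0, -0.45, 0, 0, 0, -0.7], [0, 0, -0.49, 0, 0, 0, -0.7], [0, 0, -0.49, 0, 0, 0, -0.7], [0, 0, -0.49, 0, 0, 0, -0.7]]
  ]
}}

```text
time_s: 63.45
ee_pos: [0.4656, -0.2519, 0.1498]
eef_rot: [-3.141, 0.001, -0.086]
force: [-0.1, 0.7, -3.4]
grip_width: 0.0193
grip_force: 40.0
```

Request:
{"api": "play_rows", "payload": {
  "motion": [
    [[0.01, -0.08, 0, 0, 0, -0.003, -0.7], [0.03, -0.2, 0, 0, 0, -0.007, -0.7], [0.06, -0.34, 0, 0, 0, -0.011, -0.7], [0.09, -0.48, 0, 0, 0, -0.0153, -0.7], [0.12, -0.62, 0, 0, 0, -0.0153, -0.7], [0.14, -0.76, 0, 0, 0, -0.0153, -0.7], [0.16, -0.88, 0, 0, 0, -0.0153, -0.7], [0.16, -0.937, 0, 0, 0, -0.0153, -0.7], [0.16, -0.937, 0, 0, 0, -0.0153, -0.7], [0.16, -0.937, 0, 0, 0, -0.0153, -0.7]]
  ]
}}

```text
time_s: 64.45
ee_pos: [0.5256, -0.0228, 0.15]
eef_rot: [3.141, 0.001, 0.01]
force: [0.1, -0.4, -3.8]
grip_width: 0.0188
grip_force: 40.0
```

Request:
{"api": "play_rows", "payload": {
  "motion": [
    [[0.02, -0.08, 0, 0, 0, 0, -0.7], [0.05, -0.2, 0, 0, 0, 0, -0.7], [0.08, -0.34, 0, 0, 0, 0, -0.7], [0.11, -0.48, 0, 0, 0, 0, -0.7], [0.15, -0.62, 0, 0, 0, 0, -0.7], [0.18, -0.76, 0, 0, 0, 0, -0.7], [0.21, -0.88, 0, 0, 0, 0, -0.7], [0.22, -0.938, 0, 0, 0, 0, -0.7], [0.22, -0.938, 0, 0, 0, 0, -0.7], [0.22, -0.938, 0, 0, 0, 0, -0.7]]
  ]
}}

```text
time_s: 65.45
ee_pos: [0.5786, 0.2114, 0.1503]
eef_rot: [3.141, 0.001, 0.009]
force: [0.3, 0.0, -3.5]
grip_width: 0.0188
grip_force: 40.0
```

Run:
```python
from h import *
go([.579,.3413,.0565],.01)
```

```text
at [0.5786 0.2114 0.1503] [3.1411e+00 7.0000e-04 9.3000e-03] t 65.45 F [ 0.3  0.  -3.5] w 0.0188 
 go [0.579, 0.3413, 0.0565] [0.007, -0.52, 0.375] [0.0001, 0.0001, -0.0001]
```

Request:
{"api": "play_rows", "payload": {
  "motion": [
    [[0, -0.08, 0, 0, 0, 0, -0.7], [0, -0.2, 0, 0, 0, 0, -0.7], [0.004, -0.34, 0, 0, 0, 0, -0.7], [0.004, -0.46, 0, 0, 0, 0, -0.7], [0.004, -0.516, 0, 0, 0, 0, -0.7], [0.004, -0.516, 0, 0, 0, 0, -0.7], [0.004, -0.516, 0, 0, 0, 0, -0.7]]
  ]
}}

```text
time_s: 66.15
ee_pos: [0.5786, 0.3402, 0.1505]
eef_rot: [3.141, 0.0, 0.009]
force: [0.5, 0.2, -2.7]
grip_width: 0.0188
grip_force: 40.0
```

Request:
{"api": "play_rows", "payload": {
  "motion": [
    [[0, 0, 0.1, 0, 0, 0, -0.7], [0, 0, 0.2, 0, 0, 0, -0.7], [0, 0, 0.29, 0, 0, 0, -0.7], [0, 0, 0.35, 0, 0, 0, -0.7], [0, 0, 0.375, 0, 0, 0, -0.7], [0, 0, 0.38, 0, 0, 0, -0.7], [0, 0, 0.38, 0, 0, 0, -0.7], [0, 0, 0.38, 0, 0, 0, -0.7]]
  ]
}}

```text
time_s: 66.95
ee_pos: [0.5788, 0.342, 0.0568]
eef_rot: [-3.141, -0.002, 0.01]
force: [0.6, -0.0, -3.0]
grip_width: 0.019
grip_force: 40.0
```

Request:
{"api": "play_rows", "payload": {
  "motion": [
    [[0, 0.003, 0.006, 0, 0, 0, -0.7], [0, 0.003, 0.012, 0, 0, 0, -0.7], [0, 0.003, 0.018, 0, 0, 0, -0.7], [0, 0.003, 0.022, 0, 0, 0, -0.7], [0, 0.003, 0.022, 0, 0, 0, -0.7], [0, 0.003, 0.022, 0, 0, 0, -0.7]]
  ]
}}

```text
time_s: 67.55
ee_pos: [0.5784, 0.3413, 0.0504]
eef_rot: [-3.141, -0.0, 0.01]
force: [-1.3, 1.4, 0.4]
grip_width: 0.0189
grip_force: 40.0
```

Request:
{"api": "play_rows", "payload": {
  "motion": [
    [[0, 0, 0.002, 0, 0, 0, -0.7], [0, 0, 0.004, 0, 0, 0, -0.7], [0, 0, 0.004, 0, 0, 0, -0.7]]
  ]
}}

```text
time_s: 67.85
ee_pos: [0.5784, 0.3413, 0.0503]
eef_rot: [-3.141, -0.001, 0.01]
force: [-5.4, 0.0, 9.5]
grip_width: 0.0191
grip_force: 40.0
```

Seated. Releasing, then retreating clear for an inspection.

Request:
{"api": "play_rows", "payload": {
  "motion": [
    [[0, 0, -0.003, 0, 0, 0, -0.7], [0, 0, -0.003, 0, 0, 0, -0.55], [0, 0, -0.003, 0, 0, 0, -0.4], [0, 0, -0.003, 0, 0, 0, -0.19], [0, 0, -0.003, 0, 0, 0, -0.19], [0, 0, -0.003, 0, 0, 0, -0.19], [0, 0, -0.1, 0, 0, 0, -0.19], [0, 0, -0.25, 0, 0, 0, -0.19], [0, 0, -0.4, 0, 0, 0, -0.19], [0, 0, -0.4, 0, 0, 0, -0.19]]
  ],
  "grip_force": 10
}}

```text
time_s: 68.85
ee_pos: [0.5801, 0.342, 0.1551]
eef_rot: [-3.138, -0.008, 0.01]
force: [-0.3, -0.6, 0.2]
grip_width: 0.038
grip_force: 0.0
```

Request:
{"api": "play_rows", "payload": {
  "motion": [
    [[0, 0.2, -0.1, 0, 0, 0, 0], [0, 0.4, -0.1, 0, 0, 0, 0], [0, 0.6, -0.1, 0, 0, 0, 0], [0, 0.8, -0.1, 0, 0, 0, 0], [0, 1.0, -0.1, 0, 0, 0, 0], [0, 1.0, -0.1, 0, 0, 0, 0], [0, 1.0, -0.1, 0, 0, 0, 0]]
  ]
}}

```text
time_s: 69.55
ee_pos: [0.5809, 0.09, 0.1739]
eef_rot: [-3.142, 0.0, 0.008]
force: [0.4, 0.8, -0.5]
grip_width: 0.0472
grip_force: 0.0
```

Request:
{"api": "play_rows", "payload": {
  "motion": [
    [[-0.1, 0.2, 0, 0, 0, 0, 0], [-0.2, 0.4, 0, 0, 0, 0, 0], [-0.3, 0.6, 0, 0, 0, 0, 0], [-0.4, 0.8, 0, 0, 0, 0, 0], [-0.4, 0.9, 0, 0, 0, 0, 0], [-0.4, 0.9, 0, 0, 0, 0, 0], [-0.4, 0.9, 0, 0, 0, 0, 0]]
  ]
}}

```text
time_s: 70.25
ee_pos: [0.4834, -0.1344, 0.174]
eef_rot: [-3.141, -0.0, 0.01]
force: [-0.4, 0.6, -0.5]
grip_width: 0.0471
grip_force: 0.0
```

Run:
```python
from h import *
C={n:shot(n) for n in("top","side")}
k=np.zeros((600,800,3),np.uint8)
k[:300,:560]=cv2.resize(C["top"]["frame"][155:230,115:255],(560,300),interpolation=cv2.INTER_CUBIC)
k[300:,:400]=cv2.resize(C["side"]["frame"][115:205,225:345],(400,300),interpolation=cv2.INTER_CUBIC)
k[300:,400:]=cv2.resize(C["top"]["frame"][90:300,110:450],(400,247),interpolation=cv2.INTER_CUBIC)[:247] if 0 else cv2.resize(C["top"]["frame"][60:315,110:450],(400,300))
cv2.imwrite("pics/f1.png",k[:,:,::-1])
# key offsets by rays at key height; true frame: top y +2 mm, side -2 mm
for n,corr in(("top",.002),("side",-.002)):
    c=C[n];K=c["camera_matrix"];T=c["T"];f=c["frame"].astype(np.float32)
    for i,(y,s) in enumerate(((.1855,1),(.2375,1),(.2893,-1),(.3413,-1))):
        N=np.arange(-15,15.1,1)/1000; x=.5797+s*np.linspace(.019,.035,7)-(y-.263)*.01
        r=[]
        for sg in(1,-1):
            xx=.5797+sg*s*np.linspace(.019,.035,7)-(y-.263)*.01
            p=np.stack(np.broadcast_arrays(xx[:,None],(y-corr+N)[None],np.full((1,1),.0538 if sg==1 else .041)),-1); q=(p-T[:3,3])@T[:3,:3]
            u=K[0,0]*q[...,0]/-q[...,2]+K[0,2];v=-K[1,1]*q[...,1]/-q[...,2]+K[1,2]
            r.append(cv2.remap(f,u.astype(np.float32),v.astype(np.float32),cv2.INTER_LINEAR).mean(0))
        b=np.clip(r[0][:,0]-r[0][:,2]-25,0,None)*(abs(N)<.011); print(n,i,"key off mm",round(1e3*(b*N).sum()/b.sum(),2),"R-B key",(r[0][:,0]-r[0][:,2]).astype(int).tolist(),"sat opp",(r[1][:,0]-r[1][:,2]).astype(int).tolist())
```

```text
top 0 key off mm 6.08 R-B key [31, 30, 29, 27, 26, 26, 25, 25, 25, 25, 25, 25, 24, 24, 24, 24, 24, 24, 24, 24, 24, 26, 27, 28, 30, 32, 34, 35, 36, 37, 38] sat opp [41, 36, 31, 25, 18, 12, 9, 6, 3, 2, 2, 1, 1, 1, 1, 1, 1, 2, 2, 3, 4, 7, 10, 14, 19, 25, 30, 35, 38, 42, 43]
top 1 key off mm -0.17 R-B key [31, 28, 22, 16, 11, 9, 9, 8, 12, 16, 21, 28, 35, 42, 44, 44, 44, 39, 32, 25, 21, 19, 17, 18, 21, 25, 27, 30, 32, 33, 33] sat opp [52, 50, 46, 40, 34, 28, 21, 14, 9, 6, 4, 2, 1, 0, 0, 0, 0, 0, 0, 0, 1, 3, 4, 6, 10, 14, 18, 24, 29, 35, 38]
top 2 key off mm 1.96 R-B key [37, 30, 23, 17, 11, 9, 8, 7, 11, 15, 19, 26, 33, 39, 41, 43, 43, 39, 34, 30, 27, 26, 25, 28, 32, 37, 41, 45, 49, 53, 56] sat opp [45, 44, 41, 36, 32, 26, 21, 15, 10, 7, 4, 2, 1, 0, 0, 0, 0, 0, 0, 1, 1, 2, 3, 5, 7, 10, 13, 18, 23, 28, 32]
top 3 key off mm 0.45 R-B key [26, 20, 14, 9, 8, 9, 11, 17, 25, 33, 41, 49, 56, 55, 51, 47, 41, 33, 26, 22, 22, 21, 26, 34, 42, 49, 54, 59, 62, 64, 65] sat opp [55, 52, 46, 39, 31, 24, 17, 11, 6, 4, 2, 1, 0, 0, 0, 0, 0, 0, 0, 0, 0, 1, 2, 4, 8, 14, 19, 27, 36, 45, 51]
side 0 key off mm nan
[... 414 characters left out ...]
-4] sat opp [0, 0, 0, 0, -1, 0, 0, 0, -1, -1, -1, -1, -1, 0, 0, 0, 0, 0, 0, 0, -1, -1, -1, -2, -2, -2, -1, -1, -1, -1, -1]
side 2 key off mm nan R-B key [17, 15, 13, 11, 9, 8, 7, 7, 8, 7, 7, 7, 7, 7, 6, 6, 5, 4, 3, 2, 0, 0, 0, -1, -1, -2, -2, -2, -2, -1, -1] sat opp [-4, -5, -5, -5, -5, -6, -6, -6, -6, -6, -6, -5, -5, -4, -3, -2, -1, -1, 0, 0, 1, 2, 3, 3, 4, 4, 4, 4, 3, 3, 2]
side 3 key off mm nan R-B key [3, 4, 6, 7, 9, 11, 13, 15, 17, 19, 19, 19, 19, 19, 19, 19, 18, 18, 17, 16, 15, 14, 14, 14, 14, 15, 15, 15, 16, 17, 19] sat opp [2, 2, 2, 2, 2, 2, 2, 2, 2, 2, 2, 2, 2, 2, 2, 2, 2, 2, 1, 1, 1, 1, 1, 2, 2, 2, 2, 2, 2, 2, 2]<stdin>:19: RuntimeWarning: invalid value encountered in scalar divide
```

View pics/f1.png

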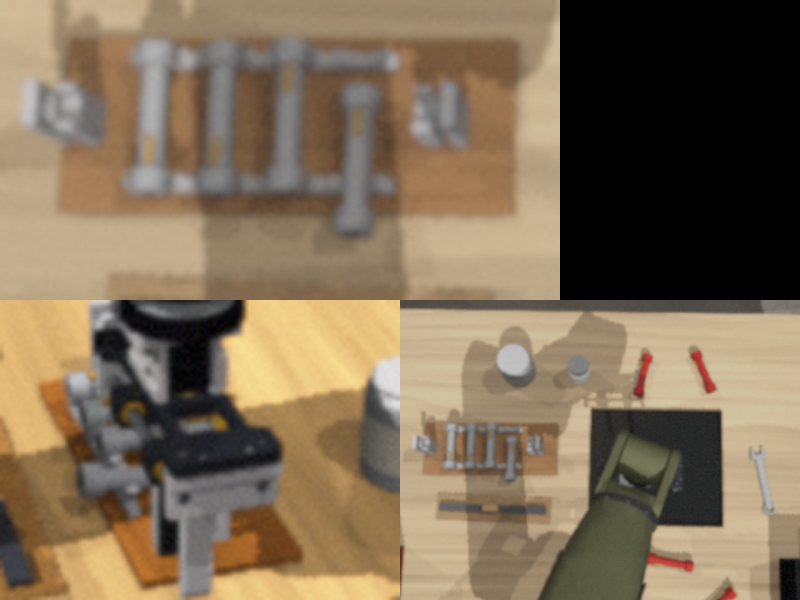

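The shaft in slot 0 has been knocked along −x: its collars are at (360,95) and (352,220), off the rails. The other three are fine. I'll clear the view and mend it.

Request:
{"api": "play_rows", "payload": {
  "motion": [
    [[-0.1, 0.2, 0, 0, 0, 0, 0], [-0.2, 0.4, 0, 0, 0, 0, 0], [-0.3, 0.6, 0, 0, 0, 0, 0], [-0.4, 0.8, 0, 0, 0, 0, 0], [-0.4, 0.8, 0, 0, 0, 0, 0], [-0.4, 0.8, 0, 0, 0, 0, 0]]
  ]
}}

```text
time_s: 70.95
ee_pos: [0.385, -0.3369, 0.1739]
eef_rot: [-3.142, 0.0, 0.009]
force: [-0.7, -0.1, -0.1]
grip_width: 0.047
grip_force: 0.0
```

Run:
```python
from h import *
np.set_printoptions(precision=4,suppress=True)
C={n:shot(n) for n in("top","side")}
k=np.zeros((480,800,3),np.uint8)
k[:480,:360]=cv2.resize(C["top"]["frame"][155:235,185:245],(360,480),interpolation=cv2.INTER_CUBIC)
k[:480,360:]=cv2.resize(C["side"]["frame"][110:220,225:326],(440,480),interpolation=cv2.INTER_CUBIC)
cv2.imwrite("pics/f2.png",k[:,:,::-1])
t=C["top"];X=cloud(t);f=t["frame"].astype(int)
g=(f.max(-1)-f.min(-1)<28)&(X[...,2]>.018)&(X[...,2]<.075)&(X[...,1]>.168)&(X[...,1]<.207)&(X[...,0]>.47)&(X[...,0]<.65)
q=X[g]
for x in np.arange(.50,.64,.01):
    m=abs(q[:,0]-x)<.005
    if m.sum()>3: print(round(x,3),m.sum(),"y",q[m,1].mean().round(4),"z max",np.percentile(q[m,2],90).round(4),q[m,1].min().round(4),q[m,1].max().round(4))
go([.55,.1855,.15],.01)
```

```text
0.5 35 y 0.1809 z max 0.0541 0.1684 0.1977
0.51 24 y 0.1806 z max 0.0525 0.1686 0.1947
0.52 18 y 0.1818 z max 0.0474 0.1746 0.1902
0.53 38 y 0.1857 z max 0.0452 0.1703 0.2033
0.54 22 y 0.1814 z max 0.0437 0.1718 0.1914
0.55 22 y 0.1824 z max 0.0434 0.1736 0.1922
0.56 24 y 0.1836 z max 0.0423 0.1747 0.1937
0.57 13 y 0.1822 z max 0.0385 0.1747 0.1936
0.58 10 y 0.1816 z max 0.0373 0.1762 0.1917
0.59 30 y 0.1828 z max 0.0408 0.1709 0.1995
0.6 29 y 0.1831 z max 0.0418 0.1715 0.1982
0.61 5 y 0.1842 z max 0.0374 0.1745 0.196
0.62 12 y 0.1876 z max 0.0354 0.1681 0.2056
0.63 39 y 0.1878 z max 0.0355 0.1685 0.2063
at [ 0.386  -0.3348  0.1739] [-3.1411  0.0002  0.0111] t 71.05 F [ 0.4 -0.2 -0.4] w 0.0466 
 go [0.55, 0.1855, 0.15] [0.679, -2.074, 0.096] [-0.0001, 0.0, 0.0002]
```

View pics/f2.png

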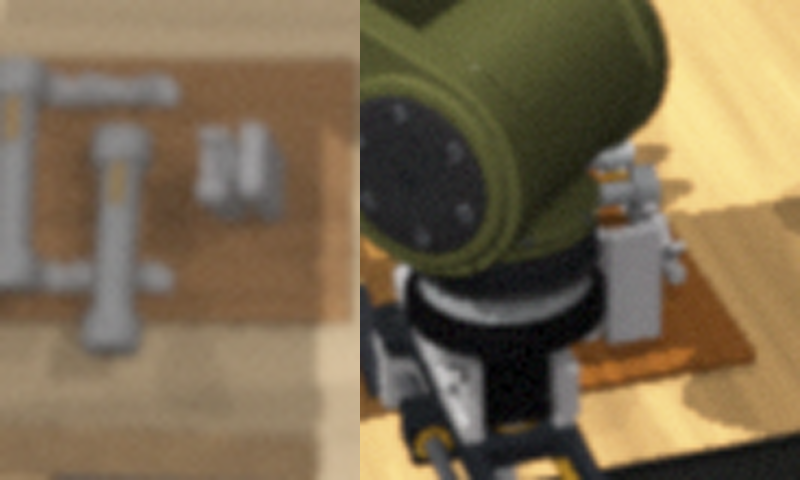

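Request:
{"api": "play_rows", "payload": {
  "motion": [
    [[0.05, -0.2, 0, 0, 0, 0, -0.19], [0.12, -0.4, 0, 0, 0, 0, -0.19], [0.2, -0.6, 0, 0, 0, 0, -0.19], [0.26, -0.8, 0, 0, 0, 0, -0.19], [0.3, -0.95, 0, 0, 0, 0, -0.19], [0.3, -0.95, 0, 0, 0, 0, -0.19]]
  ]
}}

```text
time_s: 71.65
ee_pos: [0.4588, -0.0912, 0.1743]
eef_rot: [-3.141, -0.0, 0.018]
force: [0.4, 0.3, 0.8]
grip_width: 0.0379
grip_force: 0.0
```

Request:
{"api": "play_rows", "payload": {
  "motion": [
    [[0.1, -0.2, 0, 0, 0, 0, -0.19], [0.2, -0.4, 0, 0, 0, 0, -0.19], [0.3, -0.6, 0, 0, 0, 0, -0.19], [0.39, -0.8, 0, 0, 0, 0, -0.19], [0.39, -0.95, 0, 0, 0, 0, -0.19], [0.39, -0.95, 0, 0, 0, 0, -0.19]]
  ]
}}

```text
time_s: 72.25
ee_pos: [0.5524, 0.1464, 0.1737]
eef_rot: [-3.141, 0.0, 0.016]
force: [-0.0, -1.2, -0.1]
grip_width: 0.0381
grip_force: 0.0
```

Request:
{"api": "play_rows", "payload": {
  "motion": [
    [[0.01, -0.1, 0, 0, 0, -0.002, -0.19], [0.01, -0.17, 0, 0, 0, -0.002, -0.19], [0.01, -0.17, 0.1, 0, 0, -0.002, -0.19], [0.01, -0.17, 0.1, 0, 0, -0.002, -0.19], [0.01, -0.17, 0.1, 0, 0, -0.002, -0.19], [0.01, -0.17, 0.1, 0, 0, -0.002, -0.19]]
  ]
}}

```text
time_s: 72.85
ee_pos: [0.5552, 0.1832, 0.1503]
eef_rot: [-3.141, -0.001, 0.022]
force: [0.7, -0.5, 0.0]
grip_width: 0.038
grip_force: 0.0
```

Run:
```python
from h import *
np.set_printoptions(precision=4,suppress=True)
go([.554,.1845,.042],.023)
s=shot("side");save(s,"f3.png",(225,100,345,190),5)
t=shot("top");print(onplane(t,[[204.7,175.3],[203.5,213.7]],.035)[:,:2])
```

```text
at [0.5552 0.1832 0.1503] [-3.1413 -0.0012  0.0221] t 72.85 F [ 0.7 -0.5  0. ] w 0.038 
 go [0.554, 0.1845, 0.042] [-0.005, -0.005, 0.433] [-0.0, -0.0002, -0.0001]
[[0.6079 0.1841]
 [0.4892 0.1821]]
```

View pics/f3.png

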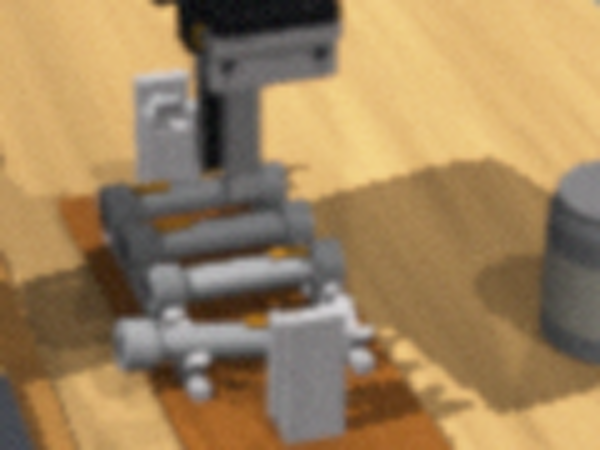

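The knocked shaft lies with its −x collar outside the −x rail at (135,343), key still about up at (258,320). Grasping it.

Request:
{"api": "play_rows", "payload": {
  "motion": [
    [[-0.003, -0.005, 0.1, 0, 0, 0, -0.19], [-0.003, -0.005, 0.2, 0, 0, 0, -0.19], [-0.003, -0.005, 0.3, 0, 0, 0, -0.19], [-0.003, -0.005, 0.38, 0, 0, 0, -0.19], [-0.003, -0.005, 0.42, 0, 0, 0, -0.19], [-0.003, -0.005, 0.433, 0, 0, 0, -0.19], [-0.003, -0.005, 0.433, 0, 0, 0, -0.19], [-0.003, -0.005, 0.433, 0, 0, 0, -0.19]]
  ]
}}

```text
time_s: 73.75
ee_pos: [0.5547, 0.1847, 0.042]
eef_rot: [-3.141, -0.002, 0.023]
force: [-0.1, -0.7, 0.3]
grip_width: 0.0384
grip_force: 0.0
```

Request:
{"api": "play_rows", "payload": {
  "motion": [
    [[0, 0, 0, 0, 0, 0, -0.3], [0, 0, 0, 0, 0, 0, -0.45], [0, 0, 0, 0, 0, 0, -0.5], [0, 0, 0, 0, 0, 0, -0.55], [0, 0, 0, 0, 0, 0, -0.6], [0, 0, 0, 0, 0, 0, -0.65], [0, 0, 0, 0, 0, 0, -0.7], [0, 0, 0, 0, 0, 0, -0.7], [0, 0, 0, 0, 0, 0, -0.7], [0, 0, 0, 0, 0, 0, -0.7]]
  ],
  "grip_force": 40
}}

```text
time_s: 74.75
ee_pos: [0.5542, 0.1848, 0.041]
eef_rot: [-3.141, -0.0, 0.023]
force: [1.8, 4.5, 1.7]
grip_width: 0.0192
grip_force: 40.0
```

Request:
{"api": "play_rows", "payload": {
  "motion": [
    [[0, 0, -0.02, 0, 0, 0, -0.7], [0, 0, -0.06, 0, 0, 0, -0.7], [0, 0, -0.12, 0, 0, 0, -0.7], [0, 0, -0.19, 0, 0, 0, -0.7], [0, 0, -0.25, 0, 0, 0, -0.7], [0, 0, -0.28, 0, 0, 0, -0.7], [0, 0, -0.28, 0, 0, 0, -0.7], [0, 0, -0.28, 0, 0, 0, -0.7]]
  ]
}}

```text
time_s: 75.55
ee_pos: [0.5538, 0.1845, 0.1105]
eef_rot: [3.141, 0.001, 0.023]
force: [-0.2, 0.2, -3.5]
grip_width: 0.019
grip_force: 40.0
```

Run:
```python
from h import *
np.set_printoptions(precision=4,suppress=True)
o=get_obs();print(o["ee_pos"],o["eef_rot"])
for n in("top","side"):
    c=shot(n);X=cloud(c);f=c["frame"].astype(int)
    g=(X[...,2]>.075)&(X[...,2]<.14)&(abs(X[...,1]-.185)<.03)&(X[...,0]>.47)&(X[...,0]<.65)
    q=X[g];b=brass(c)&g;print(n,"brass",b.sum(),X[b].mean(0) if b.any() else None)
    for x in np.arange(.48,.63,.01):
        m=abs(q[:,0]-x)<.005
        if m.sum()>3: print(round(x,3),m.sum(),"y",q[m,1].mean().round(4),"z",np.percentile(q[m,2],[10,90]).round(4),q[m,0].min().round(4),q[m,0].max().round(4))
```

```text
[0.5538 0.1845 0.1105] [3.1414 0.0006 0.0227]
top brass 4 [0.5682 0.1642 0.1141]
0.59 6 y 0.1707 z [0.0919 0.1024] 0.5871 0.5916
side brass 13 [0.5788 0.1819 0.1099]
0.49 34 y 0.1803 z [0.0998 0.1176] 0.489 0.4946
0.5 38 y 0.1755 z [0.1025 0.1213] 0.4951 0.5045
0.51 29 y 0.1742 z [0.1017 0.1201] 0.5053 0.515
0.52 26 y 0.1772 z [0.1007 0.114 ] 0.5153 0.5245
0.53 23 y 0.1771 z [0.0986 0.1119] 0.5259 0.5341
0.54 44 y 0.1792 z [0.0994 0.1332] 0.5351 0.545
0.55 85 y 0.1721 z [0.1013 0.134 ] 0.545 0.5549
0.56 46 y 0.1635 z [0.0998 0.1358] 0.5551 0.5644
0.57 16 y 0.1774 z [0.0917 0.1101] 0.5678 0.5747
0.58 28 y 0.1787 z [0.0923 0.1096] 0.5752 0.5849
0.59 39 y 0.176 z [0.0857 0.1082] 0.5852 0.5948
0.6 41 y 0.1762 z [0.0885 0.1081] 0.595 0.6046
0.61 8 y 0.1758 z [0.0897 0.1066] 0.6053 0.608
```

Request:
{"api": "play_rows", "payload": {
  "motion": [
    [[0.02, 0, -0.03, 0, 0.005, 0, -0.7], [0.05, 0, -0.06, 0, 0.01, 0, -0.7], [0.08, 0, -0.09, 0, 0.015, 0.001, -0.7], [0.11, 0, -0.1, 0, 0.0208, 0.002, -0.7], [0.12, 0, -0.1, 0, 0.0208, 0.002, -0.7], [0.12, 0, -0.1, 0, 0.0208, 0.002, -0.7], [0.12, 0, -0.1, 0, 0.0208, 0.002, -0.7], [0.12, 0, -0.1, 0, 0.0208, 0.002, -0.7]]
  ]
}}

```text
time_s: 76.45
ee_pos: [0.584, 0.1852, 0.1357]
eef_rot: [-3.141, -0.13, 0.01]
force: [-0.2, 0.4, -4.1]
grip_width: 0.0189
grip_force: 40.0
```

```bash
cat > bar.py <<'E'
from h import *
np.set_printoptions(precision=4,suppress=True)
o=get_obs();p=o["ee_pos"];print(p,o["eef_rot"],o["force"].round(1))
c=shot("side");X=cloud(c)
g=(X[...,2]>p[2]-.04)&(X[...,2]<p[2]+.03)&(abs(X[...,1]-.185)<.03)&(X[...,0]>.47)&(X[...,0]<.67)
q=X[g];b=brass(c)&g&(abs(X[...,0]-p[0]-.02)<.025);print("brass",b.sum(),X[b].mean(0))
print("ends",q[q[:,2]<p[2]+.012,0].min(),q[q[:,2]<p[2]+.012,0].max())
for x in np.arange(.50,.66,.01):
    m=abs(q[:,0]-x)<.005
    if m.sum()>3: print(round(x,3),m.sum(),"y",q[m,1].mean().round(4),"z",np.percentile(q[m,2],[10,90]).round(4))
E
python3 bar.py
```

```text
[0.584  0.1852 0.1357] [-3.1409 -0.1301  0.01  ] [-0.2  0.4 -4.1]
brass 22 [0.6114 0.1821 0.1338]
ends 0.5203708482255072 0.6384498529375747
0.52 28 y 0.1801 z [0.1136 0.1386]
0.53 39 y 0.1749 z [0.1206 0.1391]
0.54 30 y 0.1757 z [0.1189 0.139 ]
0.55 24 y 0.1782 z [0.1207 0.1357]
0.56 26 y 0.1785 z [0.1218 0.1355]
0.57 50 y 0.1799 z [0.1244 0.1594]
0.58 77 y 0.1723 z [0.1239 0.1585]
0.59 38 y 0.1641 z [0.1265 0.1586]
0.6 16 y 0.1787 z [0.1215 0.1359]
0.61 33 y 0.1792 z [0.1215 0.1385]
0.62 41 y 0.1777 z [0.1181 0.1387]
0.63 35 y 0.1745 z [0.1197 0.1398]
0.64 12 y 0.1766 z [0.1255 0.1392]
```

Request:
{"api": "play_rows", "payload": {
  "motion": [
    [[-0.01, 0, 0.08, 0, 0, 0, -0.7], [-0.021, 0, 0.16, 0, 0, 0, -0.7], [-0.031, 0, 0.24, 0, 0, 0, -0.7], [-0.037, 0, 0.285, 0, 0, 0, -0.7], [-0.039, 0, 0.305, 0, 0, 0, -0.7], [-0.039, 0, 0.305, 0, 0, 0, -0.7], [-0.039, 0, 0.305, 0, 0, 0, -0.7]]
  ]
}}

```text
time_s: 77.2
ee_pos: [0.5848, 0.1855, 0.0599]
eef_rot: [-3.14, -0.132, 0.01]
force: [-0.0, -0.6, -3.2]
grip_width: 0.0191
grip_force: 40.0
```

Request:
{"api": "play_rows", "payload": {
  "motion": [
    [[-0.001, 0, 0.008, 0, 0, 0, -0.7], [-0.002, 0, 0.016, 0, 0, 0, -0.7], [-0.002, 0, 0.016, 0, 0, 0, -0.7]]
  ]
}}

```text
time_s: 77.5
ee_pos: [0.5844, 0.1853, 0.0549]
eef_rot: [-3.141, -0.131, 0.01]
force: [-1.0, 1.1, -3.3]
grip_width: 0.0188
grip_force: 40.0
```

Request:
{"api": "play_rows", "payload": {
  "motion": [
    [[-0.001, 0, 0.004, 0, 0, 0, -0.7], [-0.001, 0, 0.007, 0, 0, 0, -0.7], [-0.001, 0, 0.007, 0, 0, 0, -0.7]]
  ]
}}

```text
time_s: 77.8
ee_pos: [0.5843, 0.1853, 0.0531]
eef_rot: [-3.141, -0.13, 0.01]
force: [0.5, -0.7, -3.0]
grip_width: 0.0186
grip_force: 40.0
```

Request:
{"api": "play_rows", "payload": {
  "motion": [
    [[0, 0, 0.002, 0, 0, 0, -0.7], [0, 0, 0.004, 0, 0, 0, -0.7], [0, 0, 0.004, 0, 0, 0, -0.7]]
  ]
}}

```text
time_s: 78.1
ee_pos: [0.5845, 0.1853, 0.0521]
eef_rot: [-3.141, -0.131, 0.01]
force: [0.1, 0.5, -3.1]
grip_width: 0.0191
grip_force: 40.0
```

Request:
{"api": "play_rows", "payload": {
  "motion": [
    [[0, 0, 0.002, 0, 0, 0, -0.7], [-0.001, 0, 0.004, 0, 0, 0, -0.7], [-0.001, 0, 0.004, 0, 0, 0, -0.7]]
  ]
}}

```text
time_s: 78.4
ee_pos: [0.5843, 0.1853, 0.0511]
eef_rot: [-3.141, -0.131, 0.01]
force: [0.6, -0.5, -3.5]
grip_width: 0.0188
grip_force: 40.0
```

Request:
{"api": "play_rows", "payload": {
  "motion": [
    [[0, 0, 0.002, 0, 0, 0, -0.7], [0, 0, 0.004, 0, 0, 0, -0.7], [0, 0, 0.004, 0, 0, 0, -0.7]]
  ]
}}

```text
time_s: 78.7
ee_pos: [0.5847, 0.1854, 0.0506]
eef_rot: [-3.141, -0.131, 0.01]
force: [-1.7, 0.2, 2.3]
grip_width: 0.019
grip_force: 40.0
```

Request:
{"api": "play_rows", "payload": {
  "motion": [
    [[0, 0, 0, 0, 0, 0, -0.6], [0, 0, 0, 0, 0, 0, -0.5], [0, 0, 0, 0, 0, 0, -0.35], [0, 0, 0, 0, 0, 0, -0.19], [0, 0, 0, 0, 0, 0, -0.19], [0, 0, 0, 0, 0, 0, -0.19], [0.013, 0, -0.1, 0, 0, 0, -0.19], [0.033, 0, -0.25, 0, 0, 0, -0.19], [0.052, 0, -0.4, 0, 0, 0, -0.19], [0.06, 0, -0.46, 0, 0, 0, -0.19]]
  ],
  "grip_force": 10
}}

```text
time_s: 79.7
ee_pos: [0.5854, 0.1855, 0.1702]
eef_rot: [-3.14, -0.135, 0.01]
force: [0.2, -0.3, -0.8]
grip_width: 0.0381
grip_force: 0.0
```

Request:
{"api": "play_rows", "payload": {
  "motion": [
    [[-0.1, 0, -0.05, 0, -0.01, 0, -0.19], [-0.2, -0.1, -0.1, 0, -0.0208, 0, -0.19], [-0.3, -0.25, -0.1, 0, -0.0208, 0, -0.19], [-0.4, -0.4, -0.1, 0, -0.0208, 0, -0.19], [-0.5, -0.55, -0.1, 0, -0.0208, 0, -0.19], [-0.6, -0.7, -0.1, 0, -0.0208, 0, -0.19], [-0.6, -0.7, -0.1, 0, -0.0208, 0, -0.19]]
  ]
}}

```text
time_s: 80.4
ee_pos: [0.4278, 0.362, 0.1712]
eef_rot: [-3.141, 0.001, 0.015]
force: [-0.4, -0.1, -0.6]
grip_width: 0.038
grip_force: 0.0
```

Request:
{"api": "play_rows", "payload": {
  "motion": [
    [[-0.1, -0.1, 0, 0, 0, -0.023, -0.19], [-0.2, -0.2, 0, 0, 0, -0.046, -0.19], [-0.35, -0.3, 0, 0, 0, -0.069, -0.19], [-0.5, -0.4, 0, 0, 0, -0.092, -0.19], [-0.6, -0.5, 0, 0, 0, -0.115, -0.19], [-0.7, -0.6, 0, 0, 0, -0.13, -0.19], [-0.7, -0.6, 0, 0, 0, -0.13, -0.19], [-0.7, -0.6, 0, 0, 0, -0.13, -0.19]]
  ]
}}

```text
time_s: 81.2
ee_pos: [0.2542, 0.5068, 0.1716]
eef_rot: [-3.141, -0.0, 0.827]
force: [-0.5, -0.2, 0.3]
grip_width: 0.038
grip_force: 0.0
```

```bash
cat > fin.py <<'E'
from h import *
np.set_printoptions(precision=4,suppress=True)
print(get_obs()["ee_pos"],get_obs()["eef_rot"])
S=((.1855,1),(.2375,1),(.2893,-1),(.3413,-1))
for n,corr in(("top",.002),("side",-.002)):
    fs=[shot(n) for _ in range(3)];c=fs[0];K=c["camera_matrix"];T=c["T"];f=np.mean([x["frame"].astype(np.float32) for x in fs],0)
    def samp(x,y,z):
        p=np.stack(np.broadcast_arrays(x,y,z),-1).astype(float);q=(p-T[:3,3])@T[:3,:3]
        u=K[0,0]*q[...,0]/-q[...,2]+K[0,2];v=-K[1,1]*q[...,1]/-q[...,2]+K[1,2]
        return cv2.remap(f,u.astype(np.float32),v.astype(np.float32),cv2.INTER_LINEAR)
    N=np.arange(-12,12.1,.5)/1000
    for i,(y,s) in enumerate(S):
        x0=.5797-(y-.263)*.01; x=x0+s*np.linspace(.019,.035,9)
        w=samp(x[:,None],(y-corr+N+s*0.027*.01)[None],.0538).mean(0); w=w[:,0]-w[:,2]
        j=np.argmax(w*(abs(N)<.008)); b=np.clip(w-w[j]*.55,0,None)*(abs(N-N[j])<.004)
        o=samp((x0-s*np.linspace(.019,.035,9))[:,None],(y-corr+np.arange(-18,18.1,.5)/1000)[None],.041).mean(0); o=o[:,0]-o[:,2]
        M=np.arange(-18,18.1,.5); g=np.where(o<20)[0]
        print(n,i,"key off mm",round(1e3*(b*N).sum()/b.sum(),2),"peak",int(w[j]),"thin grey span mm",M[g].min(),M[g].max())
    X=cloud(c)
    for i,(y,s) in enumerate(S):
        m=(abs(X[...,1]-y)<.012)&(X[...,2]>.035)&(X[...,2]<.066)&(abs(X[...,0]-.58)<.08)&((c["frame"].max(-1).astype(int)-c["frame"].min(-1))<30); q=X[m]
        print("  ends",np.percentile(q[:,0],[0.5,99.5]),"mid",np.percentile(q[:,0],[.5,99.5]).mean().round(4),"ztop",[np.percentile(q[abs(q[:,0]-.58-d)<.008,2],90).round(4) for d in(-.049,.049)])
E
python3 fin.py
```

```text
[0.2542 0.5068 0.1716] [-3.1413 -0.0004  0.827 ]
top 0 key off mm -0.34 peak 45 thin grey span mm -9.5 11.0
top 1 key off mm -0.76 peak 43 thin grey span mm -8.5 11.0
top 2 key off mm 0.59 peak 42 thin grey span mm -9.0 12.0
top 3 key off mm -2.02 peak 41 thin grey span mm -9.0 12.0
  ends [0.5217 0.636 ] mid 0.5788 ztop [np.float64(0.0569), np.float64(0.058)]
  ends [0.5217 0.6375] mid 0.5796 ztop [np.float64(0.0578), np.float64(0.0575)]
  ends [0.5195 0.635 ] mid 0.5773 ztop [np.float64(0.0556), np.float64(0.0561)]
  ends [0.5186 0.6333] mid 0.5759 ztop [np.float64(0.0566), np.float64(0.059)]
side 0 key off mm -5.37 peak 86 thin grey span mm -18.0 18.0
side 1 key off mm -5.45 peak 72 thin grey span mm -18.0 18.0
side 2 key off mm -3.52 peak 74 thin grey span mm -18.0 18.0
side 3 key off mm -7.12 peak 70 thin grey span mm -18.0 15.5
  ends [0.5221 0.6384] mid 0.5803 ztop [np.float64(0.0551), np.float64(0.0558)]
  ends [0.522  0.6379] mid 0.58 ztop [np.float64(0.0558), np.float64(0.0545)]
  ends [0.5206 0.6359] mid 0.5782 ztop [np.float64(0.0543), np.float64(0.0563)]
  ends [0.5196 0.6353] mid 0.5774 ztop [np.float64(0.0561), np.float64(0.0549)]
```

Measured against the axis, the key in slot 3 leans about 9° towards −y and that shaft sits 1–2 mm to −x. The other three are good, within a few degrees. I'll regrasp that one and correct it.

Request:
{"api": "play_rows", "payload": {
  "motion": [
    [[0.03, 0.1, 0, 0, 0, 0.022, -0.19], [0.06, 0.2, 0, 0, 0, 0.044, -0.19], [0.09, 0.35, 0, 0, 0, 0.066, -0.19], [0.12, 0.5, 0, 0, 0, 0.088, -0.19], [0.16, 0.6, 0, 0, 0, 0.11, -0.19], [0.195, 0.7, 0, 0, 0, 0.13, -0.19], [0.195, 0.7, 0, 0, 0, 0.13, -0.19], [0.195, 0.7, 0, 0, 0, 0.13, -0.19]]
  ]
}}

```text
time_s: 82.3
ee_pos: [0.4162, 0.4238, 0.1714]
eef_rot: [-3.141, 0.0, 0.01]
force: [-0.2, 0.3, 0.9]
grip_width: 0.0381
grip_force: 0.0
```

```bash
python3 -c "
from h import *
go([.5785,.3413,.10],.01)"
```

```text
at [0.4162 0.4238 0.1714] [-3.1409e+00  3.0000e-04  1.0300e-02] t 82.3 F [-0.2  0.3  0.9] w 0.0381 
 go [0.5785, 0.3413, 0.1] [0.646, 0.337, 0.285] [-0.0001, 0.0001, 0.0001]
```

Request:
{"api": "play_rows", "payload": {
  "motion": [
    [[0.2, 0.1, 0, 0, 0, 0, -0.19], [0.38, 0.2, 0, 0, 0, 0, -0.19], [0.54, 0.28, 0, 0, 0, 0, -0.19], [0.646, 0.335, 0.05, 0, 0, 0, -0.19], [0.646, 0.335, 0.15, 0, 0, 0, -0.19], [0.646, 0.335, 0.25, 0, 0, 0, -0.19], [0.646, 0.335, 0.285, 0, 0, 0, -0.19], [0.646, 0.335, 0.285, 0, 0, 0, -0.19], [0.646, 0.335, 0.285, 0, 0, 0, -0.19]]
  ]
}}

```text
time_s: 83.2
ee_pos: [0.5783, 0.343, 0.1017]
eef_rot: [-3.14, -0.001, 0.011]
force: [0.0, 0.2, 0.1]
grip_width: 0.0381
grip_force: 0.0
```

```bash
python3 -c "
from h import *
go([.5785,.3413,.0507],.01)"
```

```text
at [0.5783 0.343  0.1017] [-3.14e+00 -1.40e-03  1.14e-02] t 83.2 F [0.  0.2 0.1] w 0.0381 
 go [0.5785, 0.3413, 0.0507] [0.0, 0.007, 0.204] [-0.0002, -0.0002, 0.0002]
```

Request:
{"api": "play_rows", "payload": {
  "motion": [
    [[0, 0.007, 0.08, 0, 0, 0, -0.19], [0, 0.007, 0.16, 0, 0, 0, -0.19], [0, 0.007, 0.2, 0, 0, 0, -0.19], [0, 0.007, 0.204, 0, 0, 0, -0.19], [0, 0.007, 0.204, 0, 0, 0, -0.19], [0, 0.007, 0.204, 0, 0, 0, -0.19], [0, 0.007, 0.204, 0, 0, 0, -0.4], [0, 0.007, 0.204, 0, 0, 0, -0.5], [0, 0.007, 0.204, 0, 0, 0, -0.6], [0, 0.007, 0.204, 0, 0, 0, -0.7]]
  ],
  "grip_force": 40
}}

```text
time_s: 84.2
ee_pos: [0.5784, 0.3412, 0.0498]
eef_rot: [-3.14, -0.001, 0.01]
force: [-0.1, 4.7, 1.8]
grip_width: 0.0188
grip_force: 40.0
```

Request:
{"api": "play_rows", "payload": {
  "motion": [
    [[0, 0, 0, 0, 0, 0, -0.7], [0, 0, 0, 0, 0, 0, -0.7], [0, 0, 0, 0, 0, 0, -0.7], [0, 0, 0, 0, 0, 0, -0.7]]
  ]
}}

```text
time_s: 84.6
ee_pos: [0.5784, 0.3412, 0.0498]
eef_rot: [-3.14, -0.001, 0.01]
force: [-0.3, 6.1, 3.1]
grip_width: 0.0191
grip_force: 40.0
```

Request:
{"api": "play_rows", "payload": {
  "motion": [
    [[0, 0, -0.02, 0, 0, 0, -0.7], [0, 0, -0.06, 0, 0, 0, -0.7], [0.003, 0, -0.08, -0.005, 0, 0, -0.7], [0.006, -0.002, -0.08, -0.01, 0, 0, -0.7], [0.006, -0.004, -0.08, -0.017, 0, 0, -0.7], [0.006, -0.005, -0.08, -0.0236, 0, 0, -0.7], [0.006, -0.005, -0.08, -0.0236, 0, 0, -0.7], [0.006, -0.005, -0.08, -0.0236, 0, 0, -0.7]]
  ]
}}

```text
time_s: 85.4
ee_pos: [0.5796, 0.3419, 0.0689]
eef_rot: [2.995, 0.001, 0.011]
force: [0.0, -0.3, -2.6]
grip_width: 0.0189
grip_force: 40.0
```

```bash
python3 -c "
from h import *
o=get_obs();R=Ro.from_euler('xyz',o['eef_rot']);print(o['ee_pos'],o['eef_rot'],'down 10mm in tool',(R.inv().apply([0,0,-.01])/.25).round(4),'y+1mm',(R.inv().apply([0,.001,0])/.25).round(4))"
```

```text
[0.57959534 0.34185084 0.06892869] [2.99455077e+00 5.80322470e-04 1.05125977e-02] down 10mm in tool [ 0.     -0.0059  0.0396] y+1mm [ 0.     -0.004  -0.0006]
```

Request:
{"api": "play_rows", "payload": {
  "motion": [
    [[0, -0.006, 0.02, 0, 0, 0, -0.7], [0, -0.009, 0.04, 0, 0, 0, -0.7], [0, -0.012, 0.055, 0, 0, 0, -0.7], [0, -0.014, 0.068, 0, 0, 0, -0.7], [0, -0.014, 0.068, 0, 0, 0, -0.7], [0, -0.014, 0.068, 0, 0, 0, -0.7]]
  ]
}}

```text
time_s: 86.0
ee_pos: [0.5798, 0.3427, 0.052]
eef_rot: [2.994, 0.0, 0.01]
force: [-0.4, 0.8, -2.8]
grip_width: 0.0187
grip_force: 40.0
```

Request:
{"api": "play_rows", "payload": {
  "motion": [
    [[0, 0, 0.003, 0, 0, 0, -0.7], [0, -0.001, 0.006, 0, 0, 0, -0.7], [0, -0.001, 0.006, 0, 0, 0, -0.7]]
  ]
}}

```text
time_s: 86.3
ee_pos: [0.5798, 0.3428, 0.0504]
eef_rot: [2.994, -0.0, 0.01]
force: [-1.2, 1.6, -3.3]
grip_width: 0.0188
grip_force: 40.0
```

Request:
{"api": "play_rows", "payload": {
  "motion": [
    [[0, 0, 0.002, 0, 0, 0, -0.7], [0, -0.001, 0.004, 0, 0, 0, -0.7], [0, -0.001, 0.004, 0, 0, 0, -0.7]]
  ]
}}

```text
time_s: 86.6
ee_pos: [0.5798, 0.3427, 0.0498]
eef_rot: [2.994, -0.0, 0.01]
force: [-0.9, -2.7, 1.1]
grip_width: 0.0192
grip_force: 40.0
```

Request:
{"api": "play_rows", "payload": {
  "motion": [
    [[0, 0, 0, 0, 0, 0, -0.6], [0, 0, 0, 0, 0, 0, -0.5], [0, 0, 0, 0, 0, 0, -0.35], [0, 0, 0, 0, 0, 0, -0.19], [0, 0, 0, 0, 0, 0, -0.19], [0, 0, 0, 0, 0, 0, -0.19], [0, 0.015, -0.1, 0, 0, 0, -0.19], [0, 0.037, -0.25, 0, 0, 0, -0.19], [0, 0.06, -0.4, 0, 0, 0, -0.19], [0, 0.07, -0.48, 0, 0, 0, -0.19]]
  ],
  "grip_force": 10
}}

```text
time_s: 87.6
ee_pos: [0.5804, 0.3435, 0.1745]
eef_rot: [2.996, -0.004, 0.01]
force: [-0.0, 0.4, 0.2]
grip_width: 0.0381
grip_force: 0.0
```

Request:
{"api": "play_rows", "payload": {
  "motion": [
    [[-0.15, 0, 0, 0.012, 0, 0, -0.19], [-0.3, -0.1, 0, 0.0236, 0, 0, -0.19], [-0.45, -0.2, 0, 0.0236, 0, 0, -0.19], [-0.6, -0.3, 0, 0.0236, 0, 0, -0.19], [-0.66, -0.34, 0, 0.0236, 0, 0, -0.19], [-0.66, -0.34, 0, 0.0236, 0, 0, -0.19]]
  ]
}}

```text
time_s: 88.2
ee_pos: [0.4124, 0.4267, 0.1583]
eef_rot: [-3.141, 0.0, 0.013]
force: [1.3, -0.3, 0.3]
grip_width: 0.0382
grip_force: 0.0
```

Request:
{"api": "play_rows", "payload": {
  "motion": [
    [[-0.1, -0.05, 0, 0, 0, -0.023, -0.19], [-0.2, -0.1, 0, 0, 0, -0.046, -0.19], [-0.35, -0.17, 0, 0, 0, -0.069, -0.19], [-0.5, -0.24, 0, 0, 0, -0.092, -0.19], [-0.6, -0.3, 0, 0, 0, -0.115, -0.19], [-0.65, -0.34, 0, 0, 0, -0.13, -0.19], [-0.65, -0.34, 0, 0, 0, -0.13, -0.19], [-0.65, -0.34, 0, 0, 0, -0.13, -0.19]]
  ]
}}

```text
time_s: 89.0
ee_pos: [0.2518, 0.5086, 0.1582]
eef_rot: [-3.141, -0.001, 0.824]
force: [-0.1, -0.1, -0.9]
grip_width: 0.0383
grip_force: 0.0
```

```bash
python3 fin.py
python3 - <<'E'
from h import *
C={n:shot(n) for n in("top","side")}
k=np.zeros((600,800,3),np.uint8)
k[:300,:]=cv2.resize(C["top"]["frame"][158:218,110:270],(800,300),interpolation=cv2.INTER_CUBIC)
k[300:,:400]=cv2.resize(C["side"]["frame"][110:200,225:345],(400,300),interpolation=cv2.INTER_CUBIC)
k[300:,400:]=cv2.resize(C["top"]["frame"][80:335,110:450],(400,300))
cv2.imwrite("pics/f4.png",k[:,:,::-1])
E
```

```text
[0.2518 0.5086 0.1582] [-3.1413 -0.0007  0.8237]
top 0 key off mm -0.46 peak 53 thin grey span mm -9.5 11.0
top 1 key off mm -0.77 peak 43 thin grey span mm -9.0 11.0
top 2 key off mm 0.55 peak 42 thin grey span mm -9.0 12.5
top 3 key off mm 0.47 peak 43 thin grey span mm -9.0 12.0
  ends [0.5215 0.6364] mid 0.5789 ztop [np.float64(0.0573), np.float64(0.0567)]
  ends [0.5219 0.6376] mid 0.5798 ztop [np.float64(0.0581), np.float64(0.0578)]
  ends [0.5193 0.6343] mid 0.5768 ztop [np.float64(0.0577), np.float64(0.0564)]
  ends [0.5204 0.6361] mid 0.5783 ztop [np.float64(0.0565), np.float64(0.0572)]
side 0 key off mm -4.1 peak 114 thin grey span mm -18.0 18.0
side 1 key off mm -5.45 peak 73 thin grey span mm -18.0 18.0
side 2 key off mm -3.52 peak 74 thin grey span mm -18.0 18.0
side 3 key off mm -5.94 peak 64 thin grey span mm -18.0 16.0
  ends [0.522  0.6372] mid 0.5796 ztop [np.float64(0.0557), np.float64(0.0556)]
  ends [0.5228 0.6382] mid 0.5805 ztop [np.float64(0.0561), np.float64(0.0547)]
  ends [0.5198 0.6341] mid 0.577 ztop [np.float64(0.0555), np.float64(0.0552)]
  ends [0.5209 0.6361] mid 0.5785 ztop [np.float64(0.0554), np.float64(0.0559)]
```

View pics/f4.png

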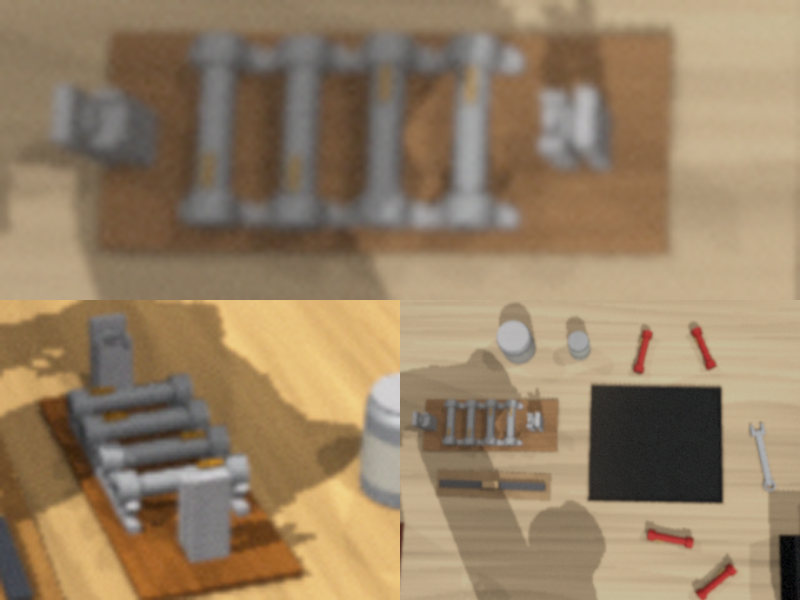

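All four shafts are seated with keys up in the top crop at (208,170), (293,170), (385,83) and (470,83). The keeper lies on the pad, and the jar, tin and wrench have not moved. Handing in.

```bash
python3 -c "
from station import workorder
print(workorder.hand_in())"
```

```text
the job is handed in; nothing more can be done
None
```

The job is handed in, with no verdict returned: the keeper bar lies lengthwise mid-pad, all four shafts sit in their own slots, keys up within a few degrees as measured, after I reseated one knocked out of slot 0 and straightened slot 3; the slot 2 shaft is about 2 mm off centre along the rails, and the jar, tin and wrench look untouched.

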